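# Load the sample batch on the balance and shut its draught door

### The job

Get the sample batch on the balance: first take the brass check weight off the pan and stand it in the middle of its green pad, then set the empty weighing tray centred on the pan. Next stand every white sample bottle that is on the bench upright in the tray, one to a compartment, without ever forcing the pan down onto its stop, and last push the shield's side door shut, without slamming it, until it is fully home on its catch. Leave the other things on the bench where they are, and leave everything standing still.

Things in the scene. Friction and masses are not known exactly. Their poses are not given: they have to be found in the camera images.
- balance: Fixed bench balance. Origin on the bench under the pan's centre; x from its front (display, towards the robot) to its back, y left, z up. Deck 45 mm high. Square clear draught shield with blue top edge, OPEN on top: fixed walls front, back, left, 103 mm from the origin (inside 200 mm clear), top 160 mm above bench; the right side (-y) is the door. Nose reaches 168 mm to the front, 34 mm high
- pan_top (a point): Centre of the top face of the balance's round steel pan, 140 mm across, 66 mm above the bench when empty. The pan is sprung (about 1.5 N per mm) and sinks a few mm under load
- pan (a joint): How far the pan has sunk, in m: 0 empty, 0.014 on its overload stop (about 21 N)
- door (a joint): Angle of the clear blue-edged side door, rad: 0 shut and seated on its sprung ball catch, 1.5 fully open. Upright hinge at the shield's front right corner; it opens out to the right (balance's -y) and stays where left. Within 0.1 rad the catch pushes back: press about 5 to 10 N at the push point; past 0.03 rad it snaps home
- door_hinge (a point): On the door's hinge axis, half-way up the door (106 mm above the bench). Frame turns with the door: x along the door to its free edge, y square to it towards its inner side, z up. Door reaches 205 mm from the hinge, 6 mm thick, 52 to 160 mm above the bench; a grip bar stands 21 mm out of its outer face, 180 to 190 mm from the hinge
- door_push (a point): Point on the door's outer face, 140 mm from the hinge, half-way up: a good place to push. Axes as door_hinge (y points inward, the way to push)
- tray_knob (a point): Centre of the square black knob (24 x 24 x 36 mm tall, sides along the tray's axes) over the middle of the loose metal tray, 80 mm above the tray's underside; axes are the tray's. Tray 136 x 136 mm, rim and partitions 24 mm high, floor and walls 4 mm; 2 x 2 compartments, 62 mm inside, centred 33 mm off the middle in x and y; 0.25 kg; starts empty on the bench
- weight_mid (a point): Brass check weight, half-way up (40 mm above its underside): body 44 mm across and 44 mm high, above it a stem 20 mm across up to 80 mm. About 0.45 kg. Starts standing on the pan
- pad_top (a point): Centre of the top face of the round green storage pad of the check weight, 96 mm across, 6 mm thick, with a dark circle at its middle, fixed to the bench left of the balance
- bottle_blue_mid (a point): White sample bottle with blue cap and band, half-way up (45 mm above its underside), z along the bottle: body 48 mm across up to 52 mm, then a cap 28 mm across from 60 up to 90 mm (neck below it slightly tapered); about 0.12 kg. May be absent (None)
- bottle_green_mid (a point): White sample bottle with green cap and band, half-way up (45 mm above its underside), z along the bottle: body 48 mm across up to 52 mm, then a cap 28 mm across from 60 up to 90 mm (neck below it slightly tapered); about 0.12 kg. May be absent (None)
- bottle_orange_mid (a point): White sample bottle with orange cap and band, half-way up (45 mm above its underside), z along the bottle: body 48 mm across up to 52 mm, then a cap 28 mm across from 60 up to 90 mm (neck below it slightly tapered); about 0.12 kg. May be absent (None)
- bottle_red_mid (a point): White sample bottle with red cap and band, half-way up (45 mm above its underside), z along the bottle: body 48 mm across up to 52 mm, then a cap 28 mm across from 60 up to 90 mm (neck below it slightly tapered); about 0.12 kg. May be absent (None)
- beaker: Empty glass beaker, 68 mm across, 90 mm high; not part of the job. Origin at the centre of its underside
- dishes: Stack of clear dishes, 68 mm across, 41 mm high; not part of the job. Origin at the centre of its underside
- tube_rack: Magenta tube rack, 100 x 190 mm, 90 mm high; not part of the job. Origin at the centre of its underside
- wash_bottle: White bottle with red lid, 66 mm across, 170 mm high; not part of the job. Origin at the centre of its underside
Mind the look-alikes: they are no part of the job. What is shaped like the part that bears bottle_green_mid but purple is not meant.

How it is judged:
On the way, in this order (a step that is already met when the one before it is completed fails the run):
1. check weight standing on its pad, let go (horizontal distance between weight_mid and pad_top below 0.025 m and height (world z) of weight_mid between 0.04 and 0.052 m and angle between weight_mid's own z axis and vertical below 0.1 rad and contact force between the fingers and weight below 0.3 N), for 0.2 s.
2. empty tray centred on the pan, let go (horizontal distance between tray_knob and pan_top below 0.015 m and z of tray_knob in the frame of pan_top between 0.074 and 0.086 m and angle between tray_knob's own z axis and vertical below 0.08 rad and contact force between the fingers and tray below 0.3 N and value of joint pan above 0.0008 m and horizontal distance between each of bottle_blue_mid, bottle_green_mid, bottle_orange_mid, bottle_red_mid and tray_knob above 0.08 m), for 0.2 s.
3. every bottle present upright in the tray on the pan, door still open (x of bottle_blue_mid in the frame of tray_knob between -0.066 and 0.066 m and y of bottle_blue_mid in the frame of tray_knob between -0.066 and 0.066 m and z of bottle_blue_mid in the frame of tray_knob between -0.037 and -0.025 m and angle between each of bottle_blue_mid, bottle_green_mid, bottle_orange_mid, bottle_red_mid's own z axis and vertical below 0.12 rad and x of bottle_green_mid in the frame of tray_knob between -0.066 and 0.066 m and y of bottle_green_mid in the frame of tray_knob between -0.066 and 0.066 m and z of bottle_green_mid in the frame of tray_knob between -0.037 and -0.025 m and x of bottle_orange_mid in the frame of tray_knob between -0.066 and 0.066 m and y of bottle_orange_mid in the frame of tray_knob between -0.066 and 0.066 m and z of bottle_orange_mid in the frame of tray_knob between -0.037 and -0.025 m and x of bottle_red_mid in the frame of tray_knob between -0.066 and 0.066 m and y of bottle_red_mid in the frame of tray_knob between -0.066 and 0.066 m and z of bottle_red_mid in the frame of tray_knob between -0.037 and -0.025 m and horizontal distance between tray_knob and pan_top below 0.015 m and z of tray_knob in the frame of pan_top between 0.074 and 0.086 m and angle between tray_knob's own z axis and vertical below 0.08 rad and value of joint door above 0.15 rad), for 0.2 s.
4. door shut and seated on its catch (value of joint door below 0.02 rad), for 0.3 s.
At the end, for the whole second after the job is handed in: Door under 0.02 rad (seated); tray level on the pan, within 15 mm of its middle; every bottle present upright (0.12 rad) on the floor of a tray compartment; check weight upright within 25 mm of the pad's middle; pan and door at rest, all let go (horizontal distance between weight_mid and pad_top below 0.025 m and height (world z) of weight_mid between 0.04 and 0.052 m and angle between weight_mid's own z axis and vertical below 0.1 rad and horizontal distance between tray_knob and pan_top below 0.015 m and z of tray_knob in the frame of pan_top between 0.074 and 0.086 m and angle between tray_knob's own z axis and vertical below 0.08 rad and x of bottle_blue_mid in the frame of tray_knob between -0.066 and 0.066 m and y of bottle_blue_mid in the frame of tray_knob between -0.066 and 0.066 m and z of bottle_blue_mid in the frame of tray_knob between -0.037 and -0.025 m and angle between each of bottle_blue_mid, bottle_green_mid, bottle_orange_mid, bottle_red_mid's own z axis and vertical below 0.12 rad and x of bottle_green_mid in the frame of tray_knob between -0.066 and 0.066 m and y of bottle_green_mid in the frame of tray_knob between -0.066 and 0.066 m and z of bottle_green_mid in the frame of tray_knob between -0.037 and -0.025 m and x of bottle_orange_mid in the frame of tray_knob between -0.066 and 0.066 m and y of bottle_orange_mid in the frame of tray_knob between -0.066 and 0.066 m and z of bottle_orange_mid in the frame of tray_knob between -0.037 and -0.025 m and x of bottle_red_mid in the frame of tray_knob between -0.066 and 0.066 m and y of bottle_red_mid in the frame of tray_knob between -0.066 and 0.066 m and z of bottle_red_mid in the frame of tray_knob between -0.037 and -0.025 m and value of joint door below 0.02 rad and velocity of joint pan below 0.01 m/s and value of joint pan above 0.0015 m and velocity of joint door below 0.05 rad/s); the robot touches nothing.
It fails at once if the pan is forced onto its overload stop (sunk more than 13 mm) (value of joint pan above 0.013 m).
It fails at once if the door is slammed (faster than 5 rad/s) (velocity of joint door below -5 rad/s).
It fails at once if a bystander (beaker, dishes, tube rack, wash bottle) is moved more than 40 mm (distance of any of beaker, dishes, tube_rack, wash_bottle from where it was at the start of the episode above 0.04 m).
Of bottle_blue, bottle_green, bottle_orange, bottle_red only 3 to 4 are there at a start; the rules pass over those that are not, and their reading is None.
At some moment in a run one of bottle_blue, bottle_green, bottle_orange, bottle_red may be knocked a few centimetres aside while the robot is not near it.
It also fails if it takes over 208 s, if anything falls off the work surface, if the arm or the gripper's body presses on something with over 40 N, if the wrist force passes 120 N, or if a joint passes its speed limit or range.

### The arm

A 7-joint arm with a two-finger parallel gripper is mounted at the origin on the work surface. World frame = base frame: x ahead of the robot, y to its left, z up, the work surface at z = 0. Lengths are in m, angles in rad, forces in N, time in s.
With the tool pointing down it reaches from about 0.425 to 0.925 m from the base axis. Payload 6.8 kg.
Tool frame: the origin (TCP) lies at the very end of the fingers, on their centre line; the grasp point (between the pads) lies r.grasp_offset behind it (r.grasp_offset is the distance from the TCP to the grasp point, in m); z points along the fingers, y is the direction in which the jaws open and shut (so a half turn about z gives the same grasp; the last joint's range is limited). The gripper opens to 85 mm and grips with 20 to 120 N. Pads are 22 mm wide; open, the fingers measure 114 mm over their backs; the gripper's body (76 mm by 85 mm) begins 54 mm behind the grasp point. The pads swing forward as they close: fully open they stand 13 mm farther back than shut.
Start: joints at [-1.446, 0.477, 0.022, 1.555, -0.011, 1.109, -0.083], TCP at [0.156, 0.657, 0.205] pointing down, gripper open.
Joint ranges: [-2.96, 2.96], [-0.34, 2.1], [-1.41, 1.46], [0.24, 2.44], [-1.37, 4.51], [0.17, 1.92], [-2.96, 2.96]. Speed limits (rad/s): [2.39, 2.39, 3.14, 3.14, 3.14, 3.14, 3.14].

### API

Orientations are given as a rotation vector (axis times angle).
In Python, from bench import r gives the robot as it stands.
- The arm moves only by the shell command python3 -m jog 'ROWS' [FORCE]. ROWS is JSON, one flat list of numbers, 7 for each row, row after row: the turn, a rotation vector about the tool's x, y, z normalised to -1 to 1, where 1 is 180 degrees, then the shift along the tool's x, y, z normalised to -1 to 1, where 1 is 200 mm, then the opening, from 0 (shut) to 1 (fully open). In form: [wx, wy, wz, x, y, z, hand, wx, wy, wz, x, y, z, hand, ...]. A call has 1 to 12 rows; each row is the pose to reach, as a shift and turn from the pose measured when the call began, along the tool's axes at that moment, turning the shorter way round; what a row does not reach only later rows make up. A row lasts 1/10 s, in which the tool goes at most 50 mm and 8.59 degrees, less where a joint would pass 70% of its speed; a pose out of reach is approached as far as the arm can. A call with a number of a shift or a turn outside -1 to 1 is refused whole. A call with a gripper value outside its range is refused whole. The fingers move at their own pace and stop on an object; FORCE is the grip in N (left out, the last holds). Time passes only in rows, so rows that repeat a pose let the fingers close. It gives the time, the measured TCP pose, the force and the opening at its end, in the units of the state.
- r.get_obs(): the state, without advancing time (a new reading comes with each control period).
- r.grab_frame(name): name is "side" or "top"; returns the picture (400x640x3 uint8, red, green, blue); there is no depth.
- r.calibration(name): a dict with "K" (3x3 intrinsics, pixels), "dist_coeffs" ([k1, k2, p1, p2, k3] as OpenCV has them; the pictures are not rectified), "origin" and "rotation" of the camera in the world. Camera axes: x right, y up, looking along -z (the intrinsics and any distortion apply to the point x, -y, -z); pixel columns grow to the right and rows downward; lengths in m; the calibration is good to about 2 mm. A picture is of the moment at which its call begins. calibration takes no time and is no camera call.
- r.hand_in(): hands the job in, once; it reports no verdict.
The state is a dict: "clock": time; "joints": joint angles; "qvel": joint speeds; "tau": joint torques, N m; "tcp_pos": TCP position; "orientation": TCP orientation; "contact_force": force on the tool from outside, world axes, zero at the start; "moment": the same for the moment, N m; "grip_width": finger opening in m.
Only numpy, scipy, OpenCV 4.12 (cv2) and the standard library are available. Lean on these libraries where they do the work, as an engineer would, in place of code of your own. Each camera call takes 0.05 s, during which the arm holds its last target.

## Working session

There is one attempt and no reset: what is moved stays moved. The work goes in short steps, Python scripts to look and compute and a shell command to move; the robot and the scene stay as the last step left them, time stands still between calls to the robot, and variables do not carry over. Pictures are saved under pics/ and viewed, and the job is handed in when it is done.

```bash
ls -la; mkdir -p pics; python3 - <<'E'
from bench import r
import cv2
o=r.get_obs();print(o, r.grasp_offset)
for n in("side","top"):
    c=r.calibration(n);print(n,c)
    cv2.imwrite(f"pics/{n}0.png",cv2.cvtColor(r.grab_frame(n),cv2.COLOR_RGB2BGR))
E
```

```text
total 12
drwxr-xr-x  3 agent agent 4096 Dec  7 00:18 .
drwxr-xr-x 23 root  root  4096 Dec  7 00:18 ..
drwxr-xr-x  2 agent agent 4096 Dec  7 00:18 pics
{'clock': 0.0, 'joints': array([-1.44609895,  0.4778323 ,  0.02234369,  1.55644778, -0.0114736 ,
        1.10930339, -0.08307516]), 'qvel': array([-0.00108098, -0.00132774,  0.00015343, -0.00042885,  0.00014876,
        0.00130885, -0.00064685]), 'tau': array([ 1.16585703e-03, -5.96456087e+01,  1.60751615e+00, -2.81200129e+01,
        1.24338051e-02,  9.18196019e-03,  1.05726917e-05]), 'tcp_pos': array([0.15560333, 0.6561594 , 0.20350582]), 'orientation': array([-3.64760543e-01, -3.12029191e+00,  2.92449236e-03]), 'contact_force': array([-0.07190586,  0.05733041, -0.07286034]), 'moment': array([ 8.94713894e-03, -7.22776049e-03,  7.10170870e-05]), 'grip_width': 0.08523031143484373} 0.0187
side {'K': array([[407.96008133,   0.        , 320.36429592],
       [  0.        , 407.96008133, 203.16194588],
       [  0.        ,   0.        ,   1.        ]]), 'dist_coeffs': array([-0.08638078,  0.        ,  0.        ,  0.        ,  0.        ]), 'origin': array([ 0.10746876, -0.59375005,  0.88023133]), 'rotation': array([ 0.7487578 , -0.24910427, -0.65794679])}
top {'K': array([[376.98941459,   0.        , 318.58117593],
       [  0.        , 376.98941459, 196.91580505],
       [  0.        ,   0.        ,   1.        ]]), 'dist_coeffs': array([-0.08290014,  0.        ,  0.        ,  0.        ,  0.        ]), 'origin': array([0.37867878, 0.01137953, 1.12358242]), 'rotation': array([ 0.12425134, -0.15752466, -1.54088818])}
```

View pics/top0.png

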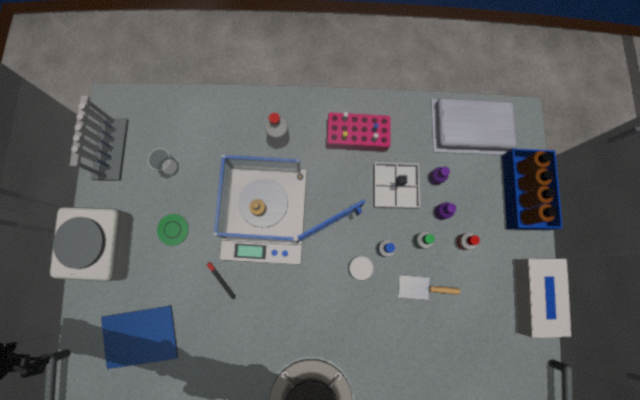

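View pics/side0.png

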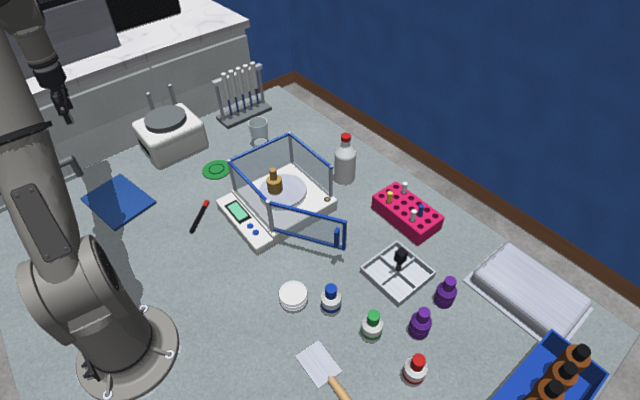

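```bash
cat > h.py <<'E'
import numpy as np,cv2
from scipy.spatial.transform import Rotation as R
from bench import r
def cam(n):
    c=r.calibration(n); Rw=R.from_rotvec(c['rotation']).as_matrix(); return c['K'],c['dist_coeffs'],np.array(c['origin']),Rw
F=np.diag([1,-1,-1.])
def proj(n,p):
    K,d,o,Rw=cam(n); Rc=F@Rw.T
    return cv2.projectPoints(np.atleast_2d(p).astype(float),cv2.Rodrigues(Rc)[0],-Rc@o,K,d)[0][:,0]
def ray(n,uv):
    K,d,o,Rw=cam(n)
    q=cv2.undistortPoints(np.array([[uv]],float),K,d)[0,0]
    v=Rw@F@np.array([q[0],q[1],1]);return o,v/np.linalg.norm(v)
def atz(n,uv,z):
    o,v=ray(n,uv);return o+v*(z-o[2])/v[2]
def tri(uvt,uvs):
    A=np.zeros((3,3));b=np.zeros(3);L=[ray('top',uvt),ray('side',uvs)]
    for o,v in L:
        P=np.eye(3)-np.outer(v,v);A+=P;b+=P@o
    x=np.linalg.solve(A,b)
    return x,[np.linalg.norm((np.eye(3)-np.outer(v,v))@(x-o)) for o,v in L]
def snap(n,f,box=None,k=1,pts=None):
    im=cv2.cvtColor(r.grab_frame(n),cv2.COLOR_RGB2BGR);cv2.imwrite(f"pics/{f}_full.png",im)
    crop(f+"_full",f,box,k) if box else None
def crop(src,f,box,k):
    im=cv2.imread(f"pics/{src}.png");x0,y0,x1,y1=box
    c=cv2.resize(im[y0:y1,x0:x1],None,fx=k,fy=k,interpolation=cv2.INTER_CUBIC)
    s=20 if k<6 else 10
    for x in range((x0+s-1)//s*s,x1,s):
        cv2.putText(c,str(x),((x-x0)*k,8),0,.32,(0,0,255),1);cv2.line(c,((x-x0)*k,10),((x-x0)*k,14),(0,0,255),1)
    for y in range((y0+s-1)//s*s,y1,s):
        cv2.putText(c,str(y),(0,(y-y0)*k+3),0,.32,(0,0,255),1)
    cv2.imwrite(f"pics/{f}.png",c)
def move(target,Rt=None,yaw=None):
    """print row values to reach TCP target; yaw: angle of tool y axis in world (mod pi), tool down"""
    o=r.get_obs();R0=R.from_rotvec(o['orientation']);
    if yaw is not None:
        best=None
        for a in (yaw,yaw+np.pi):
            y=np.array([np.cos(a),np.sin(a),0]);z=np.array([0,0,-1.]);x=np.cross(y,z)
            Rx=R.from_matrix(np.c_[x,y,z]);m=(R0.inv()*Rx).magnitude()
            if best is None or m<best[0]:best=(m,Rx)
        Rt=best[1]
    w=(R0.inv()*(Rt or R0)).as_rotvec()/np.pi
    s=R0.inv().apply(np.array(target)-o['tcp_pos'])/.2
    print('tcp',o['tcp_pos'].round(4),'w',w.round(4),'s',s.round(4))
    return w,s
E
python3 - <<'E'
from h import *
crop('top0','t0a',(140,140,320,280),4)
crop('top0','t0b',(330,150,500,290),4)
crop('side0','s0a',(190,120,370,270),4)
crop('side0','s0b',(270,230,470,390),4)
o=r.get_obs();print(proj('top',o['tcp_pos']),proj('side',o['tcp_pos']),R.from_rotvec(o['orientation']).as_matrix().round(3))
E
```

```text
[[ 41.62827134 348.14905707]] [[ 75.31567101 126.86601121]] [[-0.973  0.231 -0.   ]
 [ 0.231  0.973 -0.002]
 [-0.    -0.002 -1.   ]]
```

View pics/t0a.png

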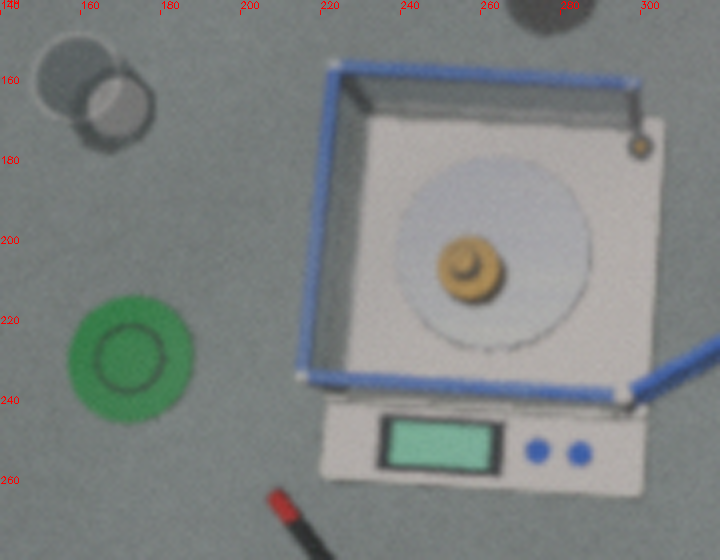

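View pics/t0b.png

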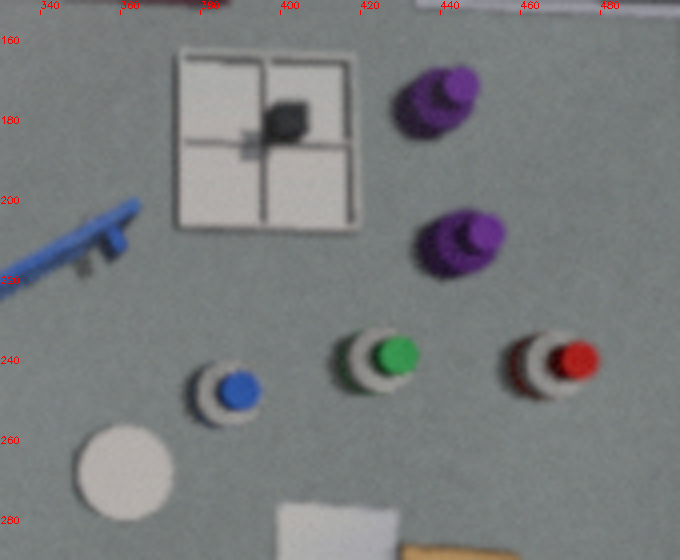

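View pics/s0a.png

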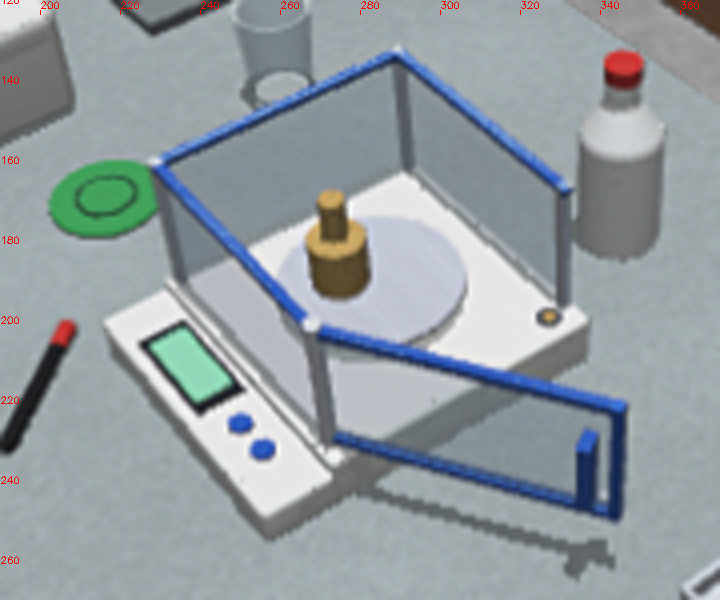

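View pics/s0b.png

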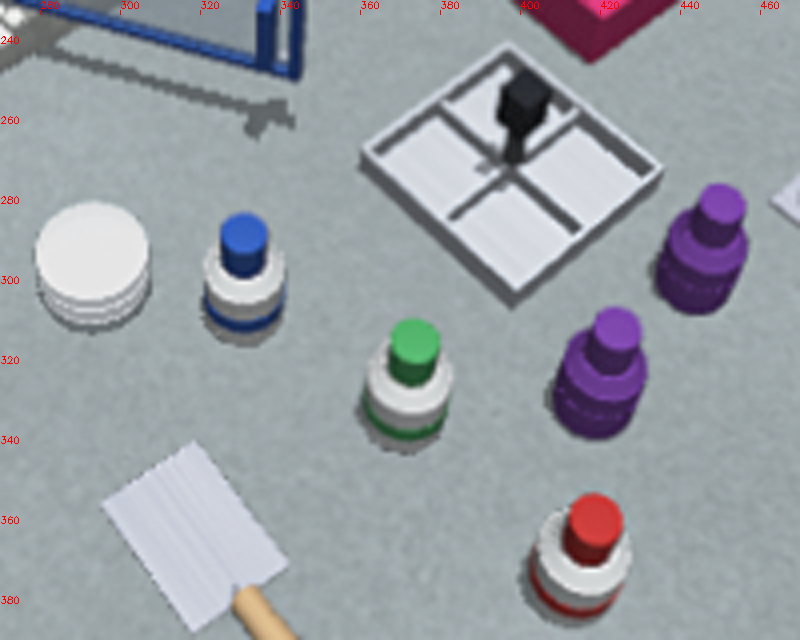

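```bash
python3 - <<'E'
from h import *
def T(X,Y):return ((X+.5)/4-.5+140,(Y+.5)/4-.5+140)
def B(X,Y):return ((X+.5)/4-.5+330,(Y+.5)/4-.5+150)
def SA(X,Y):return ((X+.5)/4-.5+190,(Y+.5)/4-.5+120)
def SB(X,Y):return ((X+.5)/4-.5+270,(Y+.5)/4-.5+230)
f=lambda a:np.round(a,4)
print('pan',f(atz('top',T(492,254),.063)))
print('pan side',f(atz('side',SA((278+466)/2,(216+357)/2),.063)))
print('stem',f(atz('top',T(465,262),.143)),f(atz('side',SA(331,199),.143)),tri(T(465,262),SA(331,199)))
print('pad',f(atz('top',T(130,358),.006)),f(atz('side',SA(105,196),.006)))
for n,a,b in(('BL',(335,66),(398,52)),('BR',(632,85),(566,188)),('FL',(302,376),(157,163)),('FR',(625,395),(312,324))):
  print(n,f(atz('top',T(*a),.16)),f(atz('side',SA(*b),.16)))
print('door end',f(atz('top',B(137,203),.16)),f(atz('side',SA(622,407),.16)))
for c in((180,50),(355,53),(358,229),(178,228)):print('tray',f(atz('top',B(*c),.024)))
for c in((508,42),(661,170),(512,296),(362,153)):print('trayS',f(atz('side',SB(*c),.024)))
print('knob',f(atz('top',B(290,118),.098)),f(atz('side',SB(526,88),.098)))
for n,a,b in(('blue',(241,391),(244,231)),('green',(398,355),(415,338)),('red',(578,360),(597,518))):
  print(n,f(atz('top',B(*a),.09)),f(atz('side',SB(*b),.09)),tri(B(*a),SB(*b)))
E
```

```text
pan [0.5497 0.1499 0.063 ]
pan side [0.5495 0.1414 0.063 ]
stem [0.531  0.1569 0.143 ] [0.5354 0.1589 0.143 ] (array([0.53180404, 0.15574302, 0.14665024]), [np.float64(0.0015375829604999055), np.float64(0.0015375829605000244)])
pad [0.4729 0.4241 0.006 ] [0.4741 0.425  0.006 ]
BL [0.6573 0.2479 0.16  ] [0.6591 0.2475 0.16  ]
BR [0.6496 0.0505 0.16  ] [0.6533 0.0471 0.16  ]
FL [0.4518 0.255  0.16  ] [0.4547 0.2528 0.16  ]
FR [0.4454 0.0482 0.16  ] [0.4487 0.051  0.16  ]
door end [ 0.5484 -0.1253  0.16  ] [ 0.55   -0.1254  0.16  ]
tray [ 0.6911 -0.1773  0.024 ]
tray [ 0.6932 -0.3121  0.024 ]
tray [ 0.5571 -0.3108  0.024 ]
tray [ 0.5544 -0.1752  0.024 ]
trayS [ 0.6943 -0.1773  0.024 ]
trayS [ 0.6921 -0.312   0.024 ]
trayS [ 0.5545 -0.3131  0.024 ]
trayS [ 0.5572 -0.18    0.024 ]
knob [ 0.623  -0.2424  0.098 ] [ 0.6259 -0.2449  0.098 ]
blue [ 0.4317 -0.2074  0.09  ] [ 0.435  -0.2081  0.09  ] (array([ 0.43308545, -0.20799725,  0.09095698]), [np.float64(0.0015986353627186697), np.float64(0.001598635362718791)])
green [ 0.4587 -0.3178  0.09  ] [ 0.4616 -0.3188  0.09  ] (array([ 0.45989635, -0.318417  ,  0.0906329 ]), [np.float64(0.0014887960751668943), np.float64(0.0014887960751668447)])
red [ 0.4575 -0.4469  0.09  ] [ 0.4605 -0.4498  0.09  ] (array([ 0.45925576, -0.4487346 ,  0.08859987]), [np.float64(0.001942334539539599), np.float64(0.0019423345395395443)])
```

```bash
python3 - <<'E'
from h import *
move((.30,.50,.24),yaw=np.pi/2)
E
```

```text
tcp [0.1555 0.6562 0.2036] w [-0.0005 -0.     -0.0741] s [-0.8829 -0.5937 -0.1808]
```

```bash
python3 -m jog '[0,0,-0.03,-0.2,-0.15,-0.18,1, -0.0005,0,-0.074,-0.44,-0.3,-0.18,1, -0.0005,0,-0.074,-0.66,-0.45,-0.18,1, -0.0005,0,-0.074,-0.88,-0.59,-0.18,1, -0.0005,0,-0.074,-0.88,-0.59,-0.18,1,-0.0005,0,-0.074,-0.88,-0.59,-0.18,1]'
python3 - <<'E'
from h import *
print(R.from_rotvec(r.get_obs()['orientation']).as_matrix().round(3))
move((.46,.31,.24),yaw=np.pi/2)
E
```

```text
clock: 0.7
tcp_pos: [0.3036, 0.4971, 0.2398]
orientation: [0.012, 3.14, -0.003]
contact_force: [0.2, -0.1, -0.7]
grip_width: 0.0852
[[-1.     0.008  0.001]
 [ 0.008  1.    -0.002]
 [-0.001 -0.002 -1.   ]]
tcp [0.3036 0.4971 0.2398] w [-0.0005  0.0004 -0.0024] s [-0.789  -0.9296  0.0017]
```

```bash
python3 -m jog '[0,0,0,-0.2,-0.24,0,1, 0,0,-0.0024,-0.4,-0.48,0,1, 0,0,-0.0024,-0.6,-0.72,0,1, 0,0,-0.0024,-0.79,-0.93,0,1, 0,0,-0.0024,-0.79,-0.93,0,1]'
python3 - <<'E'
from h import *
move((.533,.157,.2),yaw=np.pi/2)
E
```

```text
clock: 1.2
tcp_pos: [0.4605, 0.3095, 0.2402]
orientation: [-0.003, 3.141, -0.002]
contact_force: [0.5, 0.9, -0.5]
grip_width: 0.0856
tcp [0.4605 0.3095 0.2402] w [-0.0004  0.0003  0.0006] s [-0.361  -0.763   0.2024]
```

```bash
python3 -m jog '[0,0,0,-0.12,-0.25,0,1, 0,0,0,-0.24,-0.5,0.05,1, 0,0,0,-0.361,-0.763,0.15,1, 0,0,0,-0.361,-0.763,0.2,1, 0,0,0,-0.361,-0.763,0.2,1, 0,0,0,-0.361,-0.763,0.2,1]'
python3 - <<'E'
from h import *
move((.533,.157,.11),yaw=np.pi/2)
snap('top','t1',(200,140,320,250),6)
snap('side','s1',(190,100,340,240),5)
E
```

```text
clock: 1.8
tcp_pos: [0.5325, 0.1581, 0.2]
orientation: [0.004, -3.141, 0.002]
contact_force: [-0.9, 0.2, -0.3]
grip_width: 0.0852
tcp [0.5325 0.1581 0.2   ] w [-0.0004 -0.0001  0.0008] s [-0.0028 -0.0049  0.4498]
```

View pics/s1.png

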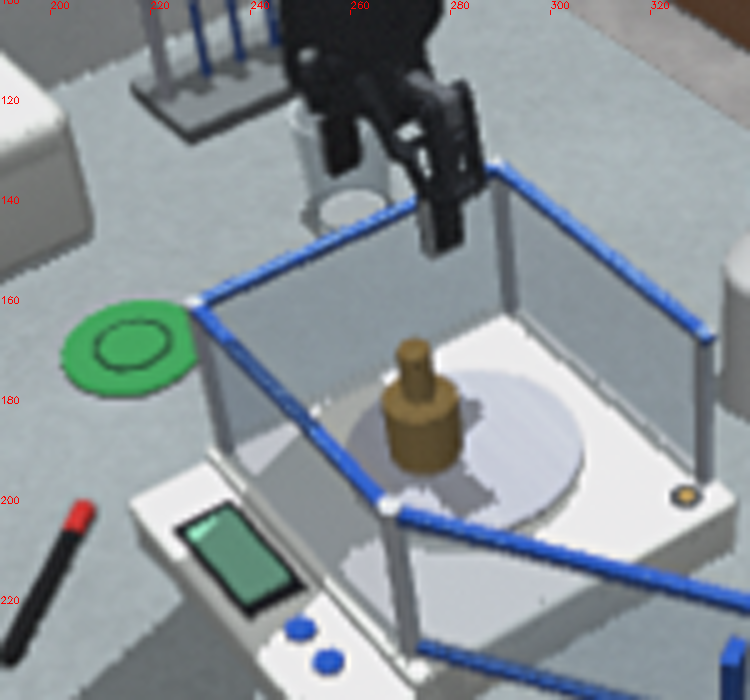

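View pics/t1.png

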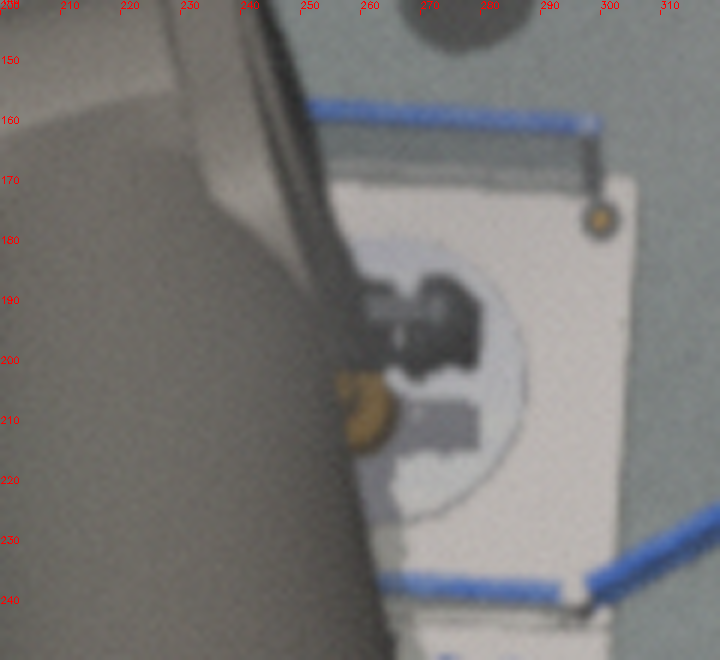

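```bash
python3 - <<'E'
from h import *
print(proj('side',[[.5325,.158,.213],[.5325,.2,.213],[.5325,.116,.213]]))
E
python3 -m jog '[0,0,0,-0.003,-0.005,0.1,1, 0,0,0,-0.003,-0.005,0.2,1, 0,0,0,-0.003,-0.005,0.3,1, 0,0,0,-0.003,-0.005,0.4,1, 0,0,0,-0.003,-0.005,0.45,1,0,0,0,-0.003,-0.005,0.45,1]'
python3 - <<'E'
from h import *
snap('side','s2',(190,100,340,240),5)
E
```

```text
[[269.01862216 149.94196893]
 [260.28655503 142.62164228]
 [278.15789583 157.60518264]]
clock: 2.5
tcp_pos: [0.5323, 0.1597, 0.11]
orientation: [0.012, -3.141, 0.001]
contact_force: [-0.2, -0.0, 0.4]
grip_width: 0.0857
```

View pics/s2.png

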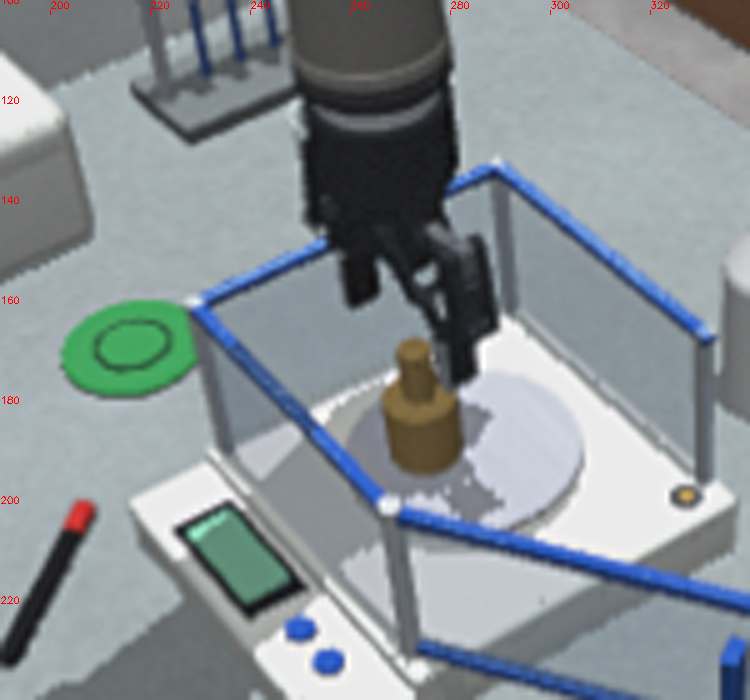

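```bash
python3 - <<'E'
from h import *
for z in(.11,.123,.137,.15):print(z,proj('side',[[.5323,.16,z],[.5323,.2065,z],[.5323,.1135,z]]).round(1).tolist())
print(proj('side',[[.533,.157,.143],[.533,.157,.107],[.533,.157,.063]]).round(1).tolist())
print(proj('side',[[.533,.147,.143],[.543,.157,.143]]).round(1).tolist())
E
```

```text
0.11 [[272.4, 178.5], [263.3, 170.3], [282.0, 187.1]]
0.123 [[272.0, 175.1], [262.8, 166.8], [281.6, 183.7]]
0.137 [[271.5, 171.3], [262.2, 163.1], [281.2, 179.9]]
0.15 [[271.0, 167.7], [261.7, 159.5], [280.8, 176.3]]
[[272.1, 170.1], [273.4, 179.7], [274.9, 191.0]]
[[274.1, 171.9], [275.0, 168.5]]
```

```bash
python3 - <<'E'
from h import *
crop('s2_full','s2z',(245,140,305,200),12)
E
```

```text
(no output)
```

View pics/s2z.png

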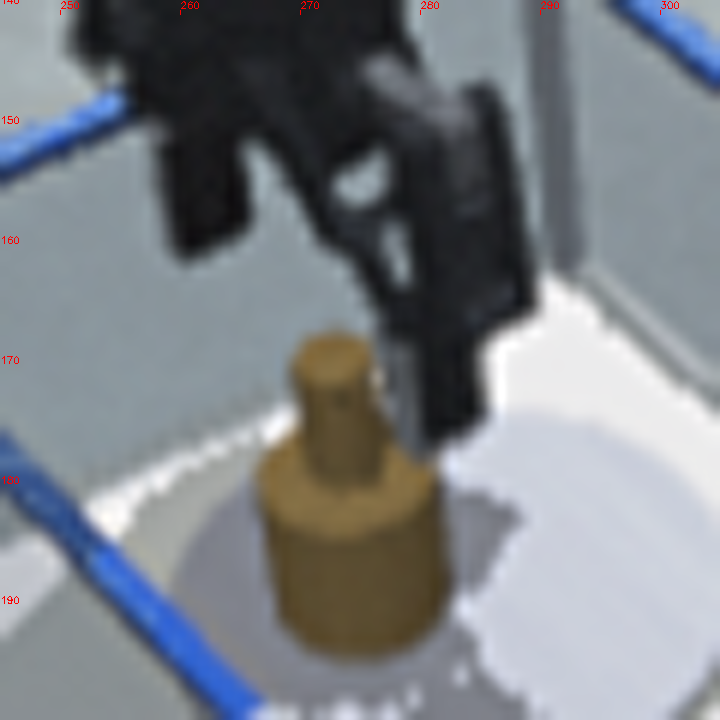

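```bash
python3 -m jog '[0,0,0,0,-0.008,0,0.6,0,0,0,0,-0.01,0,0.4,0,0,0,0,-0.01,0,0.4,0,0,0,0,-0.01,0,0.4,0,0,0,0,-0.01,0,0.4]' 30
python3 - <<'E'
from h import *
snap('side','s3',(245,140,305,200),12)
snap('top','t3',(200,140,320,250),6)
E
```

```text
clock: 3.05
tcp_pos: [0.5333, 0.1576, 0.1112]
orientation: [-0.01, 3.14, 0.0]
contact_force: [-0.1, 0.8, 0.1]
grip_width: 0.0342
```

View pics/s3.png

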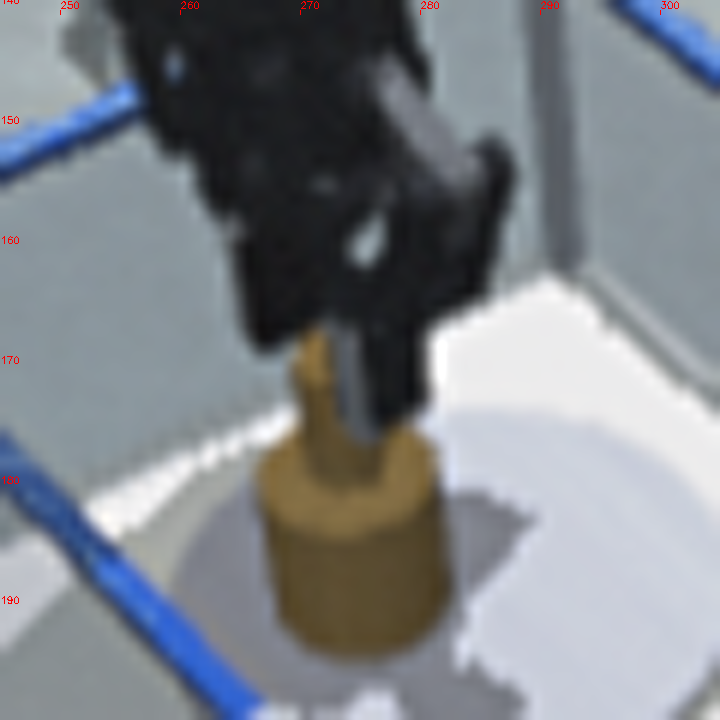

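View pics/t3.png

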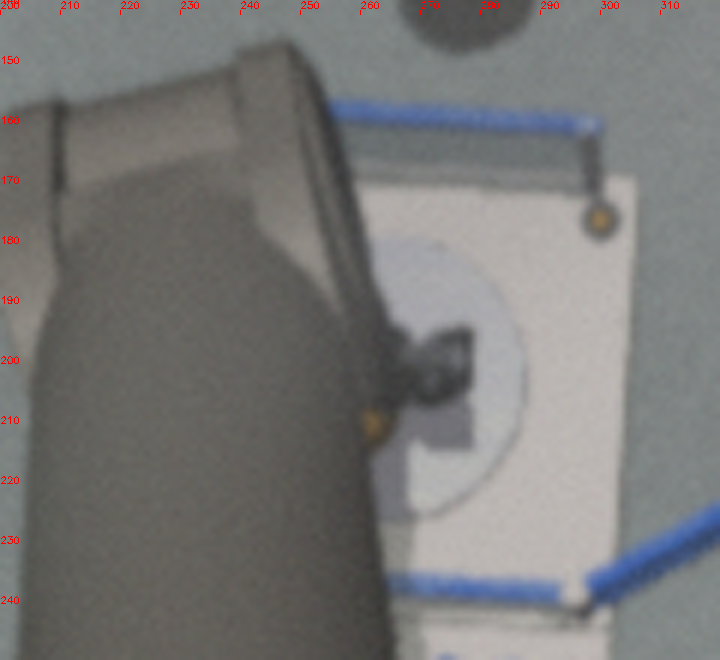

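```bash
python3 -m jog '[0,0,0,0,0,0.015,0.4,0,0,0,0,0,0.015,0.3,0,0,0,0,0,0.015,0.2,0,0,0,0,0,0.015,0.1,0,0,0,0,0,0.015,0.1,0,0,0,0,0,0.015,0.1,0,0,0,0,0,0.015,0.1]' 40
python3 - <<'E'
from h import *
snap('side','s4',(245,140,305,200),12)
E
```

```text
clock: 3.85
tcp_pos: [0.5333, 0.1579, 0.1082]
orientation: [-0.011, 3.14, 0.001]
contact_force: [-0.4, 2.7, 1.1]
grip_width: 0.0175
```

View pics/s4.png

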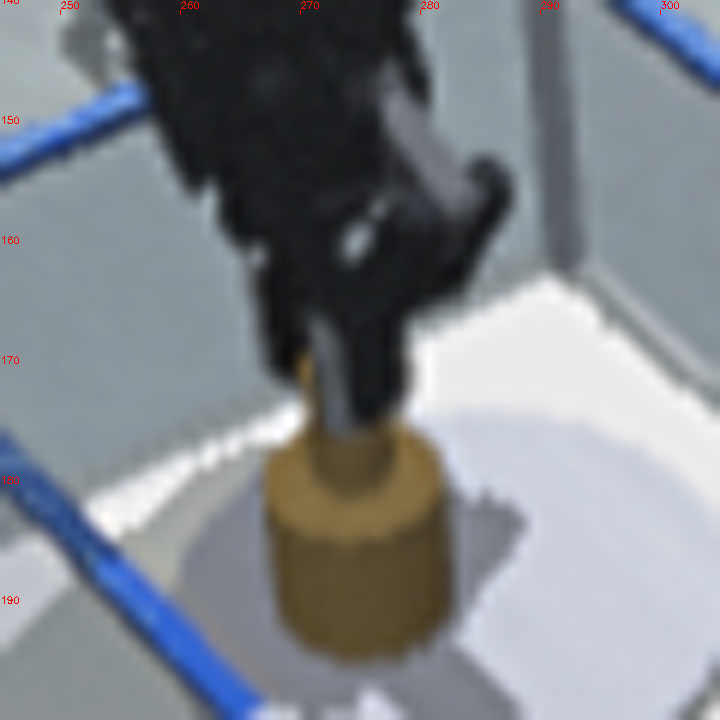

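```bash
python3 - <<'E'
from h import *
print(proj('top',[[.533,.157,.143],[.533,.135,.13],[.533,.135,.15],[.533,.14,.18],[.533,.12,.18]]).round(1).tolist())
print(proj('top',[[.533,.135,.063],[.533,.157,.063],[.533,.157,.107]]).round(1).tolist())
snap('top','t4',(220,160,320,250),7)
E
```

```text
[[255.9, 204.4], [264.8, 205.4], [263.9, 204.2], [260.5, 202.2], [268.4, 202.4]]
[[267.6, 209.1], [259.8, 208.9], [257.7, 206.5]]
```

View pics/t4.png

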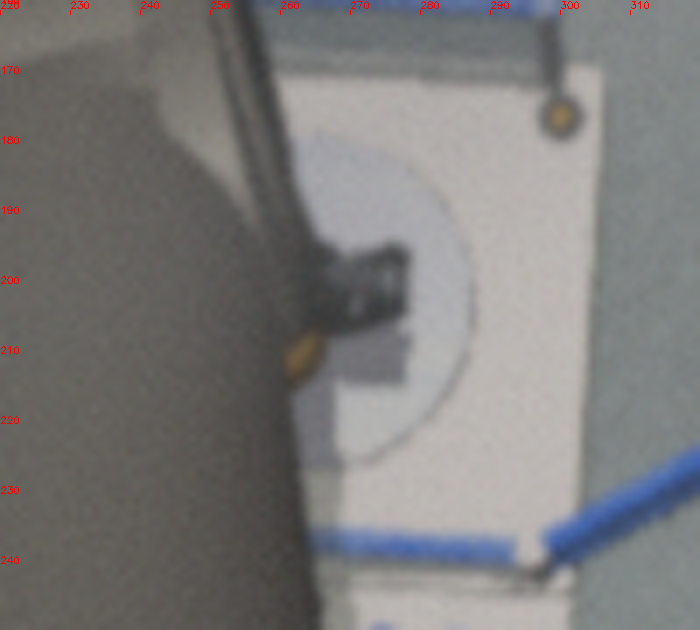

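```bash
python3 - <<'E'
from h import *
for z in(.108,.12,.13):
  for x in (.522,.532,.542): print(x,z,proj('side',[[x,.136,z],[x,.149,z],[x+.022,.136,z]]).round(1).tolist())
print(atz('top',((470.5)/4-.5+140,(270)/4-.5+140),.107), atz('side',(273.8,180.3),.107))
E
```

```text
0.522 0.108 [[274.4, 185.1], [271.7, 182.7], [280.8, 181.6]]
0.532 0.108 [[277.3, 183.5], [274.6, 181.1], [283.7, 180.0]]
0.542 0.108 [[280.2, 181.9], [277.6, 179.5], [286.6, 178.5]]
0.522 0.12 [[273.9, 181.9], [271.3, 179.5], [280.4, 178.4]]
0.532 0.12 [[276.9, 180.3], [274.2, 177.9], [283.4, 176.9]]
0.542 0.12 [[279.8, 178.7], [277.2, 176.4], [286.3, 175.3]]
0.522 0.13 [[273.6, 179.2], [270.9, 176.8], [280.1, 175.7]]
0.532 0.13 [[276.6, 177.6], [273.9, 175.2], [283.1, 174.2]]
0.542 0.13 [[279.5, 176.0], [276.8, 173.7], [286.0, 172.6]]
[0.53149434 0.15860673 0.107     ] [0.53261056 0.15423235 0.107     ]
```

```bash
python3 - <<'E'
from h import *
for z in(.14,.16,.18,.2): print(z,atz('top',(277.5,200),z))
print(tri((277.5,200),(285.5,155)))
E
python3 - <<'E'
from h import *
crop('s4_full','s4w',(200,60,320,200),5)
E
```

```text
0.14 [0.54671552 0.10093388 0.14      ]
0.16 [0.54329869 0.0991129  0.16      ]
0.18 [0.53988186 0.09729192 0.18      ]
0.2 [0.53646503 0.09547094 0.2       ]
(array([0.53434938, 0.09037566, 0.23503509]), [np.float64(0.004286790368436391), np.float64(0.004286790368436453)])
```

View pics/s4w.png

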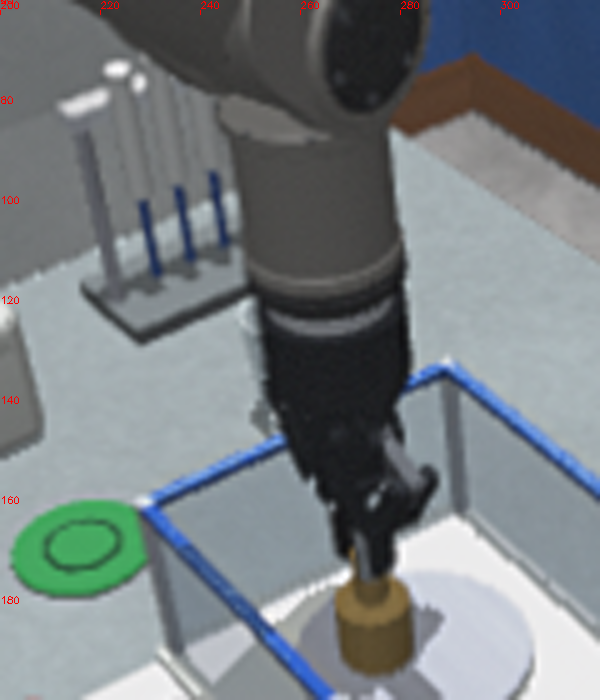

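```bash
python3 -m jog '[0,0,0,0,0,0,0.4,0,0,0,0,0,0,0.4,0,0,0,0,0,0,0.4,0,0,0,0,0,0,0.4]'
python3 -m jog '[0,0,0,0,0,0.01,0.4,0,0,0,0,0,0.025,0.4,0,0,0,0,0,0.025,0.4]'
python3 -m jog '[0,0,0,0,0,0.01,0.4,0,0,0,0,0,0.025,0.4,0,0,0,0,0,0.025,0.4]'
python3 - <<'E'
from h import *
snap('side','s5',(245,140,305,200),12)
E
```

```text
clock: 4.35
tcp_pos: [0.5332, 0.1572, 0.108]
orientation: [-0.01, 3.141, -0.0]
contact_force: [0.6, -0.1, -0.1]
grip_width: 0.0341
clock: 4.65
tcp_pos: [0.5328, 0.1571, 0.1024]
orientation: [0.01, -3.141, 0.001]
contact_force: [-0.4, 0.0, 0.9]
grip_width: 0.0343
clock: 4.95
tcp_pos: [0.5325, 0.157, 0.0969]
orientation: [0.01, -3.141, 0.002]
contact_force: [0.3, -0.1, 0.5]
grip_width: 0.0343
```

View pics/s5.png

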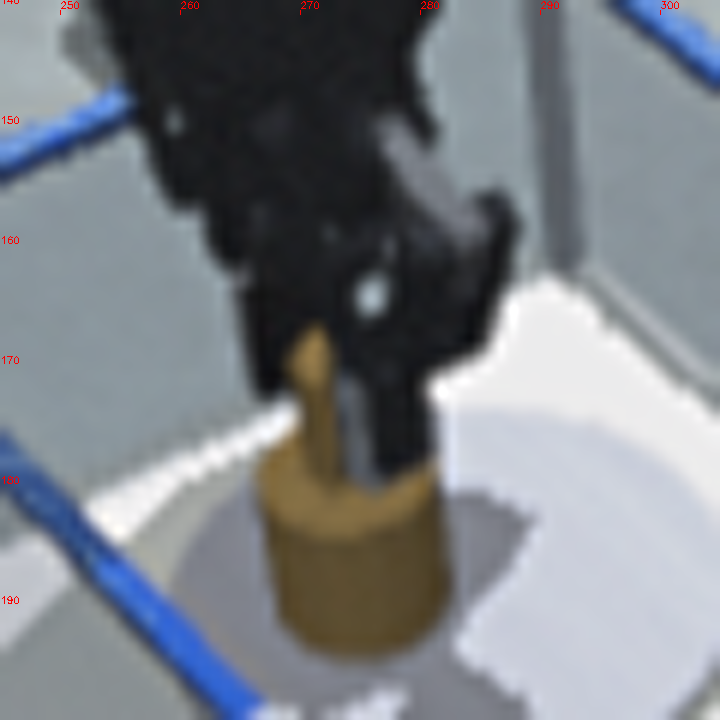

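```bash
python3 -m jog '[0,0,0,0,0,-0.015,0.3,0,0,0,0,0,-0.02,0.2,0,0,0,0,0,-0.02,0.1,0,0,0,0,0,-0.02,0.1,0,0,0,0,0,-0.02,0.1,0,0,0,0,0,-0.02,0.1]' 40
python3 - <<'E'
from h import *
snap('side','s6',(245,140,305,200),12)
E
```

```text
clock: 5.6
tcp_pos: [0.5326, 0.1575, 0.1012]
orientation: [0.01, -3.141, 0.001]
contact_force: [-0.7, 2.6, -1.1]
grip_width: 0.0182
```

View pics/s6.png

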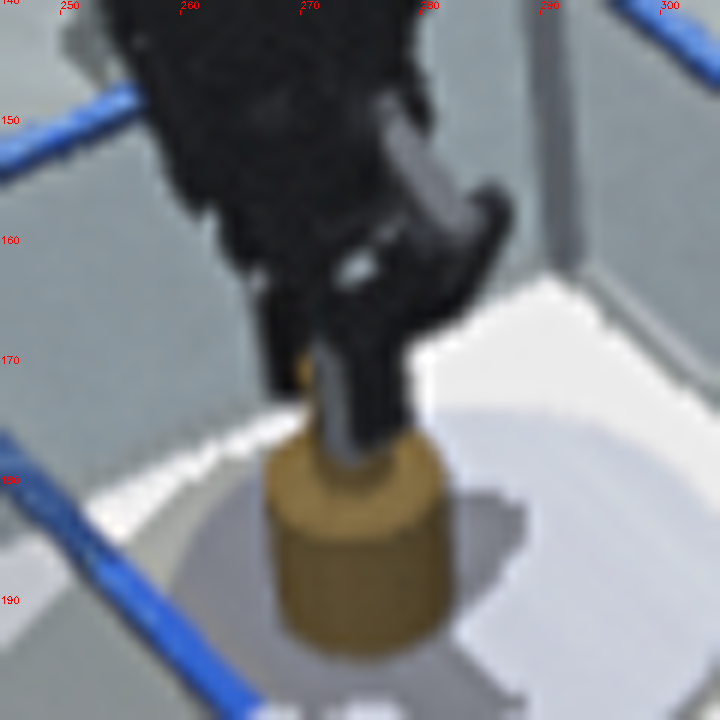

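```bash
python3 -m jog '[0,0,0,0,0.01,0,0.1,0,0,0,0,0.01,0,0.1,0,0,0,0,0.01,-0.05,0.1,0,0,0,0,0.01,-0.1,0.1,0,0,0,0,0.01,-0.15,0.1,0,0,0,0,0.01,-0.2,0.1,0,0,0,0,0.01,-0.2,0.1,0,0,0,0,0.01,-0.2,0.1]' 60
python3 - <<'E'
from h import *
snap('side','s7',(230,110,320,210),7)
E
```

```text
clock: 6.45
tcp_pos: [0.5327, 0.1595, 0.1415]
orientation: [-0.011, 3.142, -0.0]
contact_force: [-0.3, 1.0, -3.5]
grip_width: 0.0174
```

View pics/s7.png

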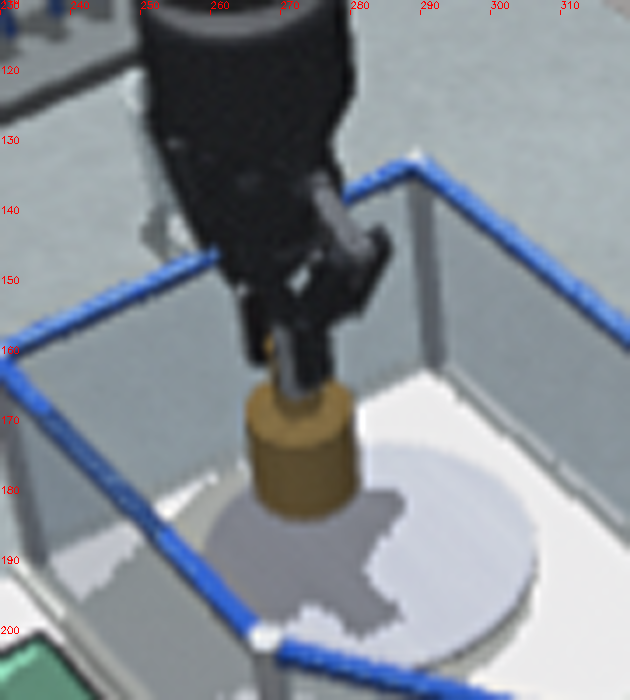

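```bash
python3 -m jog '[0,0,0,0,0,-0.15,0.1,0,0,0,0,0,-0.3,0.1,0,0,0,0,0,-0.45,0.1,0,0,0,0,0,-0.5,0.1,0,0,0,0,0,-0.5,0.1]'
python3 - <<'E'
from h import *
move((.4735,.3445,.24),yaw=np.pi/2)
E
```

```text
clock: 7.0
tcp_pos: [0.533, 0.1597, 0.2418]
orientation: [-0.011, 3.14, 0.001]
contact_force: [-0.3, 0.0, -5.6]
grip_width: 0.0177
tcp [0.533  0.1597 0.2418] w [0.0002 0.0004 0.0021] s [0.2915 0.926  0.009 ]
```

```bash
python3 -m jog '[0,0,0,0.05,0.15,0,0.1,0,0,0.002,0.1,0.3,0,0.1,0,0,0.002,0.15,0.46,0,0.1,0,0,0.002,0.2,0.62,0,0.1,0,0,0.002,0.25,0.78,0,0.1,0,0,0.002,0.29,0.93,0,0.1,0,0,0.002,0.29,0.93,0,0.1]'
python3 - <<'E'
from h import *
move((.4735,.4245,.1),yaw=np.pi/2)
E
```

```text
clock: 7.7
tcp_pos: [0.4697, 0.3507, 0.2389]
orientation: [0.014, -3.138, -0.001]
contact_force: [0.3, 0.7, -5.1]
grip_width: 0.0177
tcp [0.4697 0.3507 0.2389] w [ 0.0003 -0.001   0.0028] s [-0.0245  0.3683  0.6945]
```

```bash
python3 -m jog '[0,0,0,-0.01,0.15,0,0.1,0,-0.001,0.003,-0.0245,0.3,0.1,0.1,0,-0.001,0.003,-0.0245,0.368,0.25,0.1,0,-0.001,0.003,-0.0245,0.368,0.4,0.1,0,-0.001,0.003,-0.0245,0.368,0.55,0.1,0,-0.001,0.003,-0.0245,0.368,0.69,0.1,0,-0.001,0.003,-0.0245,0.368,0.69,0.1,0,-0.001,0.003,-0.0245,0.368,0.69,0.1]'
python3 - <<'E'
from h import *
move((.4735,.4245,.046),yaw=np.pi/2)
snap('side','s8',(180,100,280,200),7)
snap('top','t8',(140,180,260,280),6)
E
```

```text
clock: 8.5
tcp_pos: [0.473, 0.4234, 0.0996]
orientation: [-0.002, -3.139, 0.002]
contact_force: [0.3, -0.1, -4.0]
grip_width: 0.0176
tcp [0.473  0.4234 0.0996] w [-0.0005 -0.0007 -0.0003] s [-0.0032  0.006   0.2682]
```

View pics/s8.png

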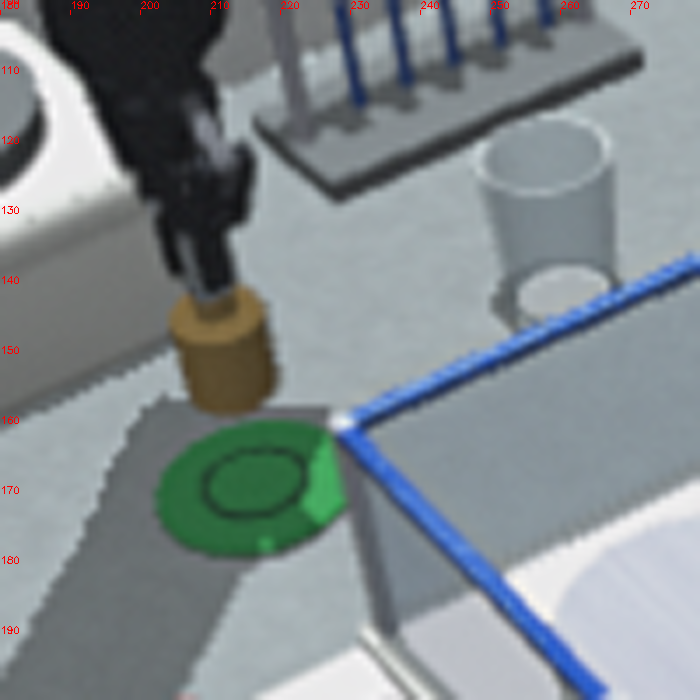

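View pics/t8.png

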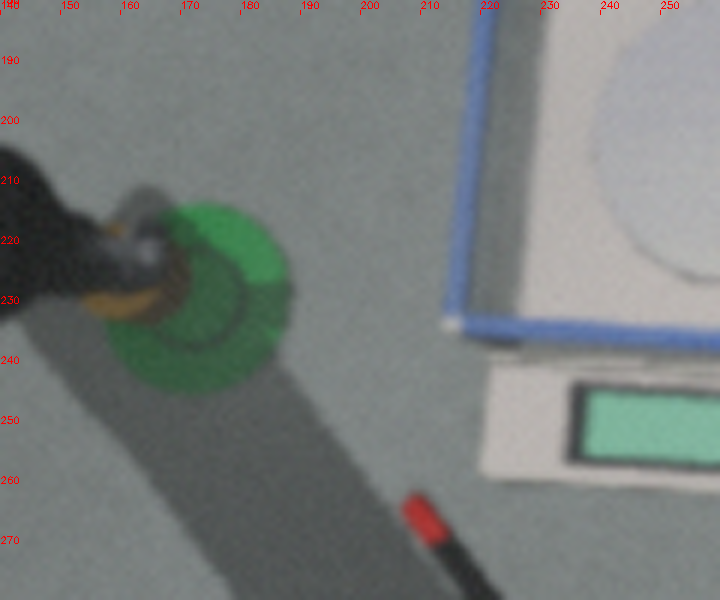

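```bash
python3 - <<'E'
from h import *
print(proj('side',[[.473,.4234,.062],[.473,.4234,.106],[.473,.4234,.1]]).round(1).tolist())
print(proj('top',[[.473,.4234,.062],[.473,.4234,.106]]).round(1).tolist())
E
python3 -m jog '[0,0,0,0,0.006,0.08,0.1,0,0,0,0,0.006,0.16,0.1,0,0,0,0,0.006,0.22,0.1,0,0,0,0,0.006,0.26,0.1,0,0,0,0,0.006,0.26,0.1,0,0,0,0,0.006,0.26,0.1]'
python3 - <<'E'
from h import *
snap('side','s9',(180,100,280,200),7)
E
```

```text
[[212.4, 155.8], [209.6, 144.9], [210.0, 146.4]]
[[165.4, 227.2], [159.4, 225.6]]
clock: 9.2
tcp_pos: [0.4746, 0.4262, 0.0499]
orientation: [0.002, 3.14, 0.003]
contact_force: [0.8, -0.6, -3.5]
grip_width: 0.0177
```

View pics/s9.png

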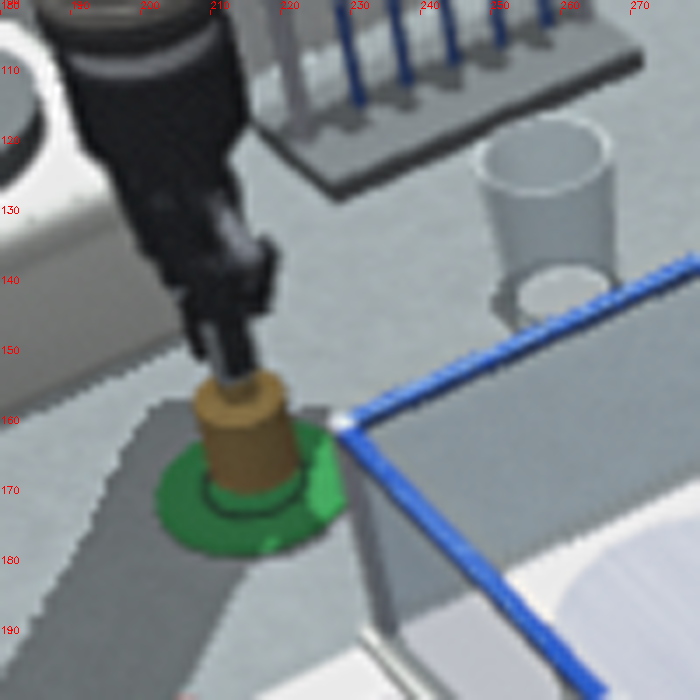

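```bash
python3 -m jog '[0,0,0,0,0,0.01,0.1,0,0,0,0,0,0.02,0.1,0,0,0,0,0,0.02,0.1]'
python3 -m jog '[0,0,0,0,0,0.01,0.1,0,0,0,0,0,0.01,0.1]'
python3 -m jog '[0,0,0,0,0,0.01,0.1,0,0,0,0,0,0.01,0.1]'
```

```text
clock: 9.55
tcp_pos: [0.4748, 0.4265, 0.0464]
orientation: [0.002, 3.14, 0.004]
contact_force: [0.3, -0.5, -5.6]
grip_width: 0.0173
clock: 9.75
tcp_pos: [0.4746, 0.4264, 0.0442]
orientation: [0.002, 3.14, 0.004]
contact_force: [-0.3, -0.2, -4.3]
grip_width: 0.0178
clock: 9.95
tcp_pos: [0.4754, 0.4271, 0.0433]
orientation: [0.002, 3.139, 0.006]
contact_force: [-1.7, -0.6, 3.5]
grip_width: 0.0175
```

Contact (force changed sign). Release and rise.

```bash
python3 -m jog '[0,0,0,0,0,0,0.25,0,0,0,0,0,0,0.5,0,0,0,0,0,0,0.6,0,0,0,0,0,0,0.6,0,0,0,0,0,0,0.6]'
python3 -m jog '[0,0,0,0,0,-0.1,0.6,0,0,0,0,0,-0.25,0.6,0,0,0,0,0,-0.45,0.6,0,0,0,0,0,-0.65,0.6,0,0,0,0,0,-0.9,0.6,0,0,0,0,0,-0.9,0.6]'
python3 - <<'E'
from h import *
snap('side','s10',(180,100,280,200),7)
move((.52,.26,.225),yaw=np.pi/2)
E
```

```text
clock: 10.45
tcp_pos: [0.4754, 0.4271, 0.0433]
orientation: [0.002, 3.139, 0.006]
contact_force: [0.5, 0.8, -0.3]
grip_width: 0.0513
clock: 11.05
tcp_pos: [0.4782, 0.4292, 0.2312]
orientation: [0.003, 3.13, 0.021]
contact_force: [-0.6, 0.9, -0.3]
grip_width: 0.0513
tcp [0.4768 0.428  0.2276] w [ 0.0031  0.0026 -0.0005] s [-0.217  -0.8396  0.0065]
```

View pics/s10.png

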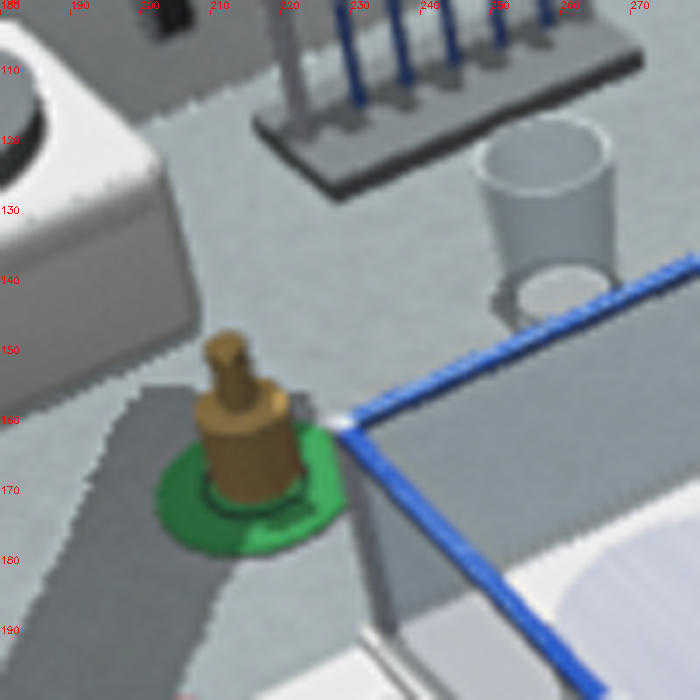

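```bash
python3 -m jog '[0,0,0,-0.05,-0.2,0,1,0.003,0.002,0,-0.1,-0.4,0,1,0.003,0.002,0,-0.16,-0.6,0,1,0.003,0.002,0,-0.2,-0.8,0,1,0.003,0.002,0,-0.24,-1,0,1,0.003,0.002,0,-0.24,-1,0,1]'
python3 -m jog '[0,0,0,-0.05,-0.2,0,1,0,0,0,-0.1,-0.4,0,1,0,0,0,-0.16,-0.6,0,1,0,0,0,-0.2,-0.8,0,1,0,0,0,-0.24,-1,0,1,0,0,0,-0.24,-1,0,1]'
python3 - <<'E'
from h import *
move((.624,-.13,.22),yaw=np.pi/2)
snap('side','s11',(270,220,470,380),4)
snap('top','t11',(330,150,500,290),4)
E
```

```text
clock: 11.7
tcp_pos: [0.5257, 0.22, 0.225]
orientation: [0.018, 3.14, -0.006]
contact_force: [0.2, 0.5, -0.7]
grip_width: 0.0855
clock: 12.3
tcp_pos: [0.5714, 0.0121, 0.2251]
orientation: [0.033, 3.141, -0.011]
contact_force: [0.4, -0.6, 0.9]
grip_width: 0.0853
tcp [0.5714 0.0121 0.2251] w [-0.0023  0.0001 -0.0067] s [-0.2776 -0.7046  0.0308]
```

View pics/s11.png

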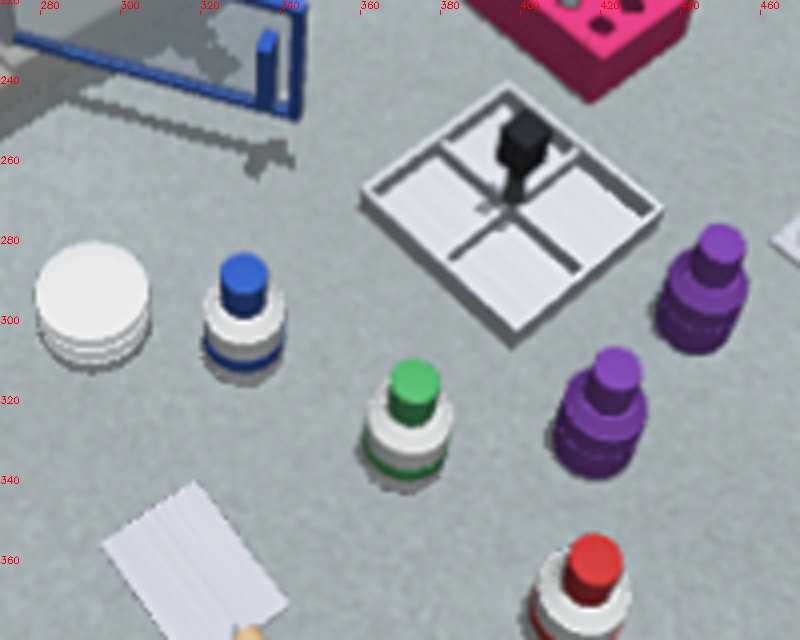

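View pics/t11.png

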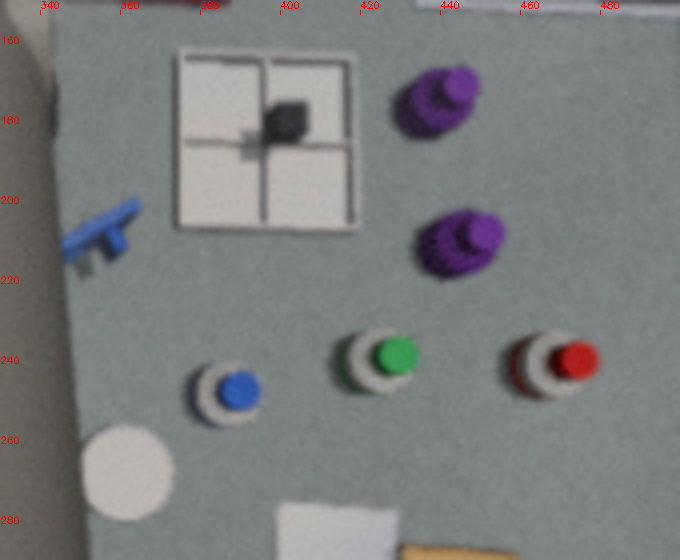

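```bash
python3 -m jog '[0,0,-0.003,-0.07,-0.18,0,1,-0.002,0,-0.007,-0.14,-0.36,0,1,-0.002,0,-0.007,-0.21,-0.54,0,1,-0.002,0,-0.007,-0.277,-0.705,0,1,-0.002,0,-0.007,-0.277,-0.705,0,1]'
python3 - <<'E'
from h import *
move((.624,-.2445,.13),yaw=np.pi/2)
E
```

```text
clock: 12.9
tcp_pos: [0.6249, -0.1273, 0.2247]
orientation: [0.006, -3.141, 0.001]
contact_force: [-1.3, 0.1, -0.0]
grip_width: 0.0855
tcp [ 0.6249 -0.1273  0.2247] w [-0.0002 -0.0003  0.0011] s [ 0.0062 -0.5856  0.4736]
```

```bash
python3 -m jog '[0,0,0.001,0.006,-0.15,0,1,0,0,0.001,0.006,-0.3,0,1,0,0,0.001,0.006,-0.45,0,1,0,0,0.001,0.006,-0.585,0.1,1,0,0,0.001,0.006,-0.585,0.25,1,0,0,0.001,0.006,-0.585,0.4,1,0,0,0.001,0.006,-0.585,0.47,1,0,0,0.001,0.006,-0.585,0.47,1]'
python3 - <<'E'
from h import *
move((.624,-.2445,.062),yaw=np.pi/2)
snap('side','s12',(350,180,450,310),6)
snap('top','t12',(350,130,450,230),6)
E
```

```text
clock: 13.7
tcp_pos: [0.6231, -0.2415, 0.1281]
orientation: [0.005, -3.136, -0.003]
contact_force: [0.4, 0.6, -0.6]
grip_width: 0.0855
tcp [ 0.6231 -0.2415  0.1281] w [ 0.0006 -0.0017  0.0009] s [-0.0065 -0.0157  0.3303]
```

View pics/s12.png

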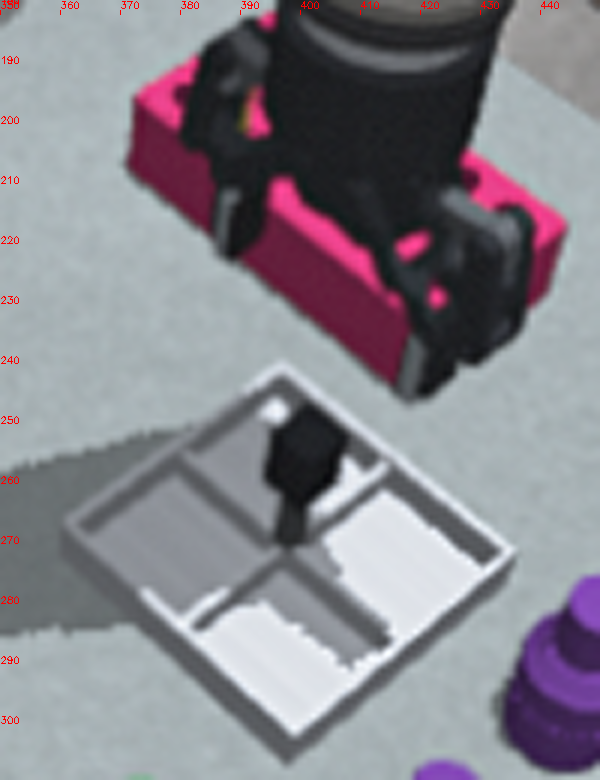

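View pics/t12.png

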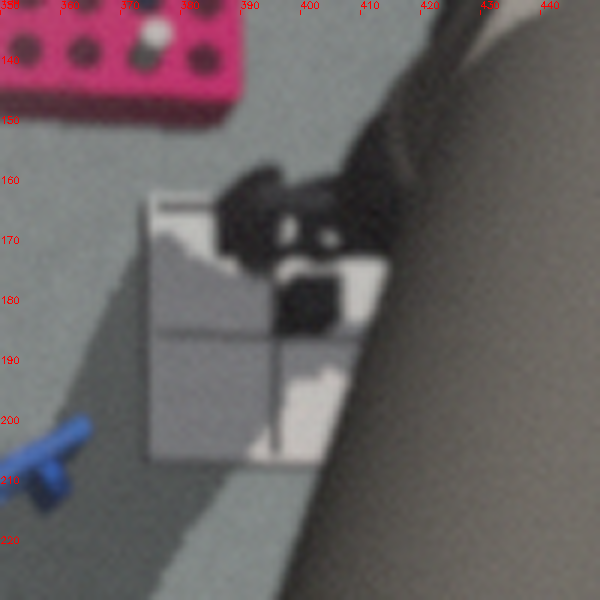

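```bash
python3 -m jog '[0,-0.0017,0,-0.0065,-0.015,0.08,1,0,-0.0017,0,-0.0065,-0.015,0.16,1,0,-0.0017,0,-0.0065,-0.015,0.24,1,0,-0.0017,0,-0.0065,-0.015,0.31,1,0,-0.0017,0,-0.0065,-0.015,0.31,1]'
python3 -m jog '[0,0,0,0,0,0,0.7,0,0,0,0,0,0,0.5,0,0,0,0,0,0,0.4,0,0,0,0,0,0,0.3,0,0,0,0,0,0,0.2,0,0,0,0,0,0,0.15,0,0,0,0,0,0,0.15,0,0,0,0,0,0,0.15]' 40
python3 - <<'E'
from h import *
snap('side','s13',(350,180,450,310),6)
snap('top','t13',(350,130,450,230),6)
E
```

```text
clock: 14.3
tcp_pos: [0.6246, -0.2455, 0.0668]
orientation: [-0.003, 3.14, 0.001]
contact_force: [-0.5, -0.2, -0.6]
grip_width: 0.0857
clock: 15.1
tcp_pos: [0.6251, -0.2449, 0.0672]
orientation: [-0.004, 3.14, 0.002]
contact_force: [0.1, 2.4, 3.9]
grip_width: 0.0223
```

View pics/s13.png

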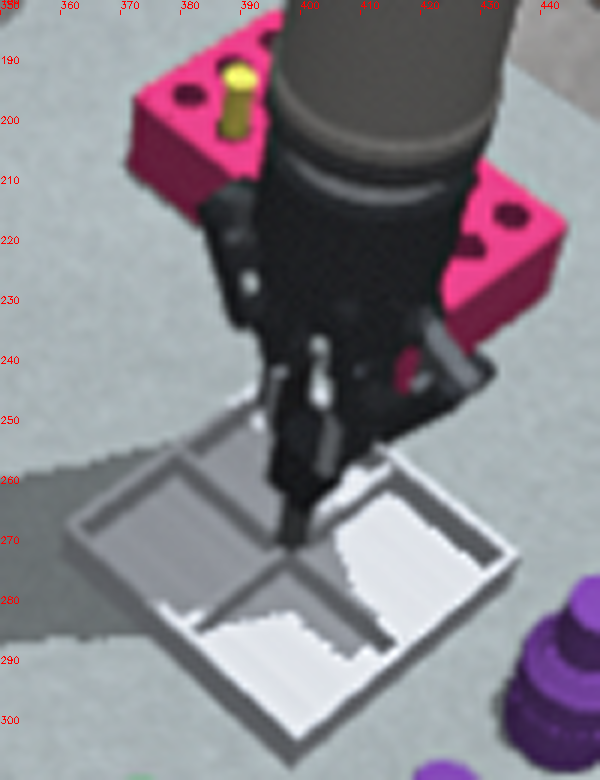

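View pics/t13.png

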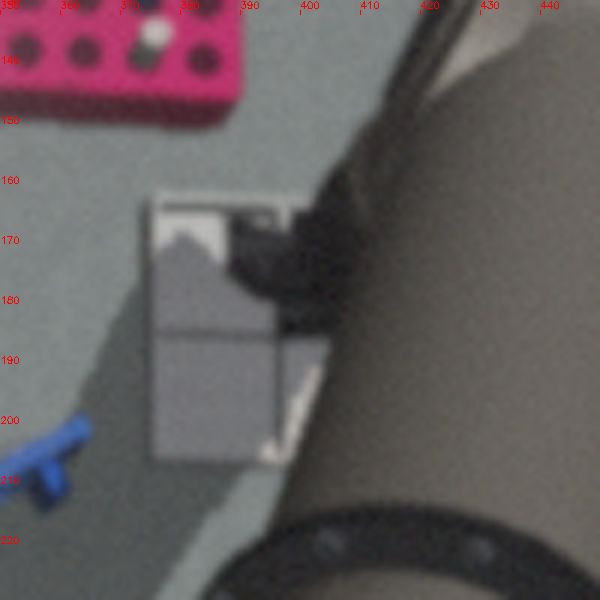

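```bash
python3 -m jog '[0,0,0,0,0,-0.03,0.15,0,0,0,0,0,-0.12,0.15,0,0,0,0,0,-0.24,0.15,0,0,0,0,0,-0.36,0.15,0,0,0,0,0,-0.5,0.15,0,0,0,0,0,-0.64,0.15,0,0,0,0,0,-0.78,0.15,0,0,0,0,0,-0.9,0.15,0,0,0,0,0,-0.98,0.15,0,0,0,0,0,-0.98,0.15,0,0,0,0,0,-0.98,0.15]' 70
python3 - <<'E'
from h import *
snap('side','s14',(350,100,450,310),4)
move((.55,-.05,.265),yaw=np.pi/2)
E
```

```text
clock: 16.3
tcp_pos: [0.6239, -0.2457, 0.2623]
orientation: [-0.003, 3.141, 0.002]
contact_force: [-0.8, 0.3, -3.4]
grip_width: 0.0209
tcp [ 0.6236 -0.2453  0.2616] w [ 0.0006 -0.0003  0.0007] s [ 0.3662  0.9772 -0.0151]
```

View pics/s14.png

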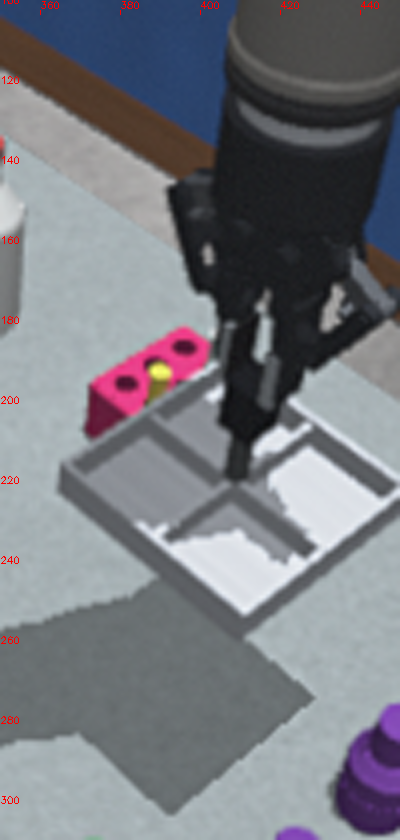

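```bash
python3 -m jog '[0,0,0,0.04,0.1,-0.02,0.15,0,0,0,0.08,0.22,-0.02,0.15,0,0,0,0.13,0.36,-0.02,0.15,0,0,0,0.18,0.5,-0.02,0.15,0,0,0,0.24,0.64,-0.02,0.15,0,0,0,0.29,0.78,-0.02,0.15,0,0,0,0.34,0.9,-0.02,0.15,0,0,0,0.366,0.977,-0.02,0.15,0,0,0,0.366,0.977,-0.02,0.15]'
python3 - <<'E'
from h import *
move((.552,.150,.265),yaw=np.pi/2)
E
```

```text
clock: 17.25
tcp_pos: [0.5487, -0.0471, 0.2645]
orientation: [0.01, -3.138, -0.005]
contact_force: [0.8, 0.4, -2.4]
grip_width: 0.0208
tcp [ 0.5487 -0.0471  0.2645] w [ 0.0009 -0.0012  0.002 ] s [-2.290e-02  9.856e-01  1.000e-04]
```

```bash
python3 -m jog '[0,0,0,-0.02,0.1,0,0.15,0,0,0,-0.02,0.22,0,0.15,0,0,0,-0.02,0.36,0,0.15,0,-0.001,0.002,-0.02,0.5,0,0.15,0,-0.001,0.002,-0.02,0.64,0,0.15,0,-0.001,0.002,-0.02,0.78,0,0.15,0,-0.001,0.002,-0.02,0.9,0,0.15,0,-0.001,0.002,-0.02,0.985,0,0.15,0,-0.001,0.002,-0.02,0.985,0,0.15,0,-0.001,0.002,-0.02,0.985,0,0.15]'
python3 - <<'E'
from h import *
move((.552,.150,.2),yaw=np.pi/2)
snap('side','s15',(190,80,370,240),4)
snap('top','t15',(190,120,340,260),5)
E
```

```text
clock: 18.25
tcp_pos: [0.5515, 0.1484, 0.2644]
orientation: [-0.001, -3.14, -0.002]
contact_force: [0.4, -0.1, -2.7]
grip_width: 0.0209
tcp [0.5515 0.1484 0.2644] w [ 0.0005 -0.0004 -0.0003] s [-0.0028  0.0073  0.3221]
```

View pics/s15.png

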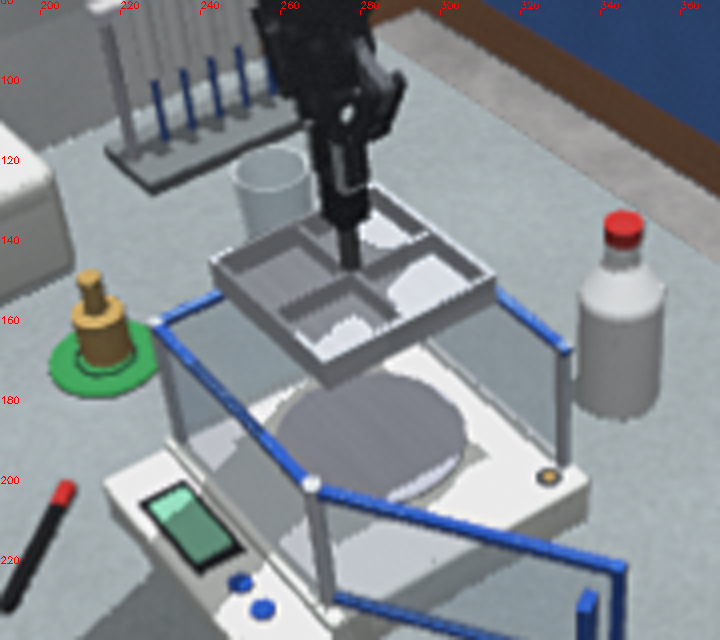

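View pics/t15.png

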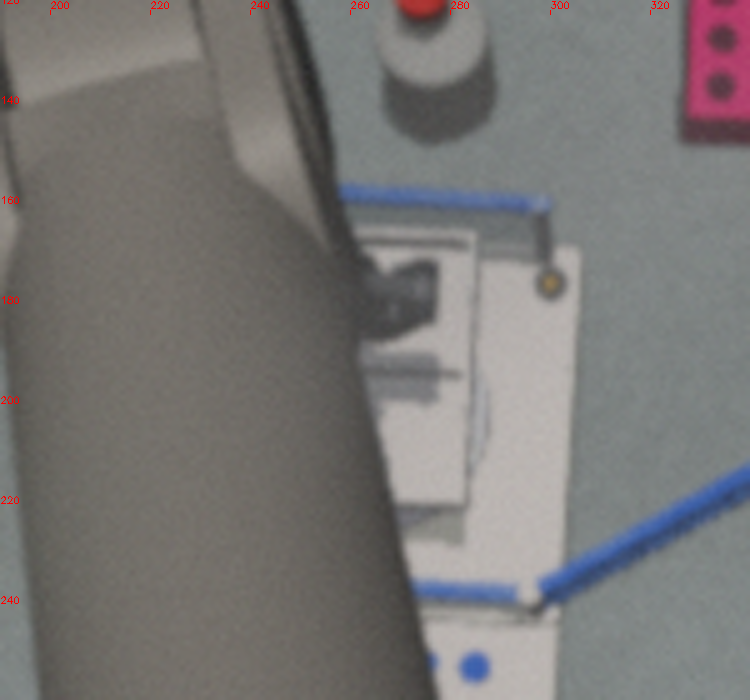

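```bash
python3 - <<'E'
from h import *
z=.2216-.002
for p in((283,220.6),(285.2,166.2)):print(atz('top',p,z))
for p in((190+332/4,80+375/4),(190+495/4,80+278/4),(190+212/4,80+262/4)):print(atz('side',p,z))
print(atz('side',(282.5,189.7),.066),atz('top',(262.5,203),.066))
# fit pan center by projecting
for c in((.5515,.15),(.555,.15),(.553,.147)):
  t=np.linspace(0,2*np.pi,60);P=np.c_[c[0]+.07*np.cos(t),c[1]+.07*np.sin(t),0*t+.066]
  q=proj('side',P);print(c,q.min(0),q.max(0))
  P[:,2]=.063;q=proj('top',P);print(c,q.min(0),q.max(0))
E
```

```text
[0.48318333 0.07834134 0.2196    ]
[0.61836812 0.07833911 0.2196    ]
[0.48277784 0.06619971 0.2196    ]
[0.61809604 0.07559151 0.2196    ]
[0.48637063 0.2120447  0.2196    ]
[0.55136695 0.14419622 0.066     ] [0.54955286 0.14987497 0.066     ]
(0.5515, 0.15) [257.24038871 172.64097542] [305.47628194 205.98683934]
(0.5515, 0.15) [238.08015187 178.53723354] [287.18222871 227.00791279]
(0.555, 0.15) [258.25163232 172.14258367] [306.42661063 205.40155993]
(0.555, 0.15) [238.15466574 177.35431732] [287.22880517 225.76976999]
(0.553, 0.147) [258.2406244  172.92679541] [306.51862955 206.32845634]
(0.553, 0.147) [239.16056679 178.05792139] [288.25434111 226.5063244 ]
```

```bash
python3 -m jog '[0,0,0,-0.003,0.013,0.05,0.15,0,0,0,-0.003,0.013,0.12,0.15,0,0,0,-0.003,0.013,0.2,0.15,0,0,0,-0.003,0.013,0.28,0.15,0,0,0,-0.003,0.013,0.36,0.15,0,0,0,-0.003,0.013,0.44,0.15,0,0,0,-0.003,0.013,0.52,0.15,0,0,0,-0.003,0.013,0.58,0.15,0,0,0,-0.003,0.013,0.61,0.15,0,0,0,-0.003,0.013,0.61,0.15,0,0,0,-0.003,0.013,0.61,0.15]'
python3 - <<'E'
from h import *
move((.552,.151,.133),yaw=np.pi/2)
snap('side','s16',(190,100,370,260),4)
E
```

```text
clock: 19.45
tcp_pos: [0.5525, 0.1505, 0.1431]
orientation: [-0.004, -3.141, -0.003]
contact_force: [-0.1, 0.5, -2.1]
grip_width: 0.021
tcp [0.5525 0.1505 0.1431] w [ 0.0006 -0.0001 -0.0009] s [0.0027 0.0022 0.0505]
```

View pics/s16.png

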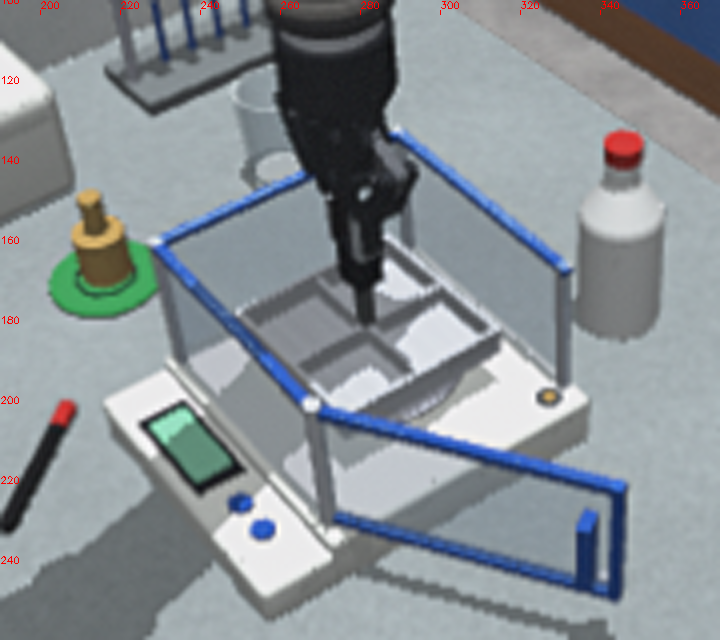

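```bash
python3 -m jog '[0,0,0,0,0,0.02,0.15,0,0,0,0,0,0.035,0.15,0,0,0,0,0,0.035,0.15]'
python3 -m jog '[0,0,0,0,0,0.008,0.15,0,0,0,0,0,0.015,0.15,0,0,0,0,0,0.015,0.15]'
python3 -m jog '[0,0,0,0,0,0.005,0.15,0,0,0,0,0,0.008,0.15,0,0,0,0,0,0.008,0.15]'
```

```text
clock: 19.8
tcp_pos: [0.5525, 0.1506, 0.1362]
orientation: [-0.004, -3.141, -0.003]
contact_force: [0.9, 0.1, -1.9]
grip_width: 0.0208
clock: 20.1
tcp_pos: [0.5525, 0.1508, 0.1331]
orientation: [-0.004, -3.141, -0.004]
contact_force: [-0.8, -0.5, -1.2]
grip_width: 0.0212
clock: 20.4
tcp_pos: [0.5525, 0.1511, 0.1317]
orientation: [0.003, 3.142, 0.004]
contact_force: [-0.7, 0.4, 0.8]
grip_width: 0.0208
```

```bash
python3 -m jog '[0,0,0,0,0,0,0.25,0,0,0,0,0,0,0.35,0,0,0,0,0,0,0.5,0,0,0,0,0,0,0.5,0,0,0,0,0,0,0.5]'
python3 -m jog '[0,0,0,0,0,-0.1,0.5,0,0,0,0,0,-0.3,0.5,0,0,0,0,0,-0.5,0.5,0,0,0,0,0,-0.6,0.5,0,0,0,0,0,-0.6,0.5]'
python3 - <<'E'
from h import *
move((.50,-.03,.25),yaw=np.pi/2)
E
```

```text
clock: 20.9
tcp_pos: [0.5527, 0.151, 0.1317]
orientation: [0.004, 3.141, 0.004]
contact_force: [0.1, 0.6, 0.2]
grip_width: 0.0429
clock: 21.4
tcp_pos: [0.5547, 0.1512, 0.2554]
orientation: [0.004, 3.135, 0.008]
contact_force: [1.3, 0.8, -0.2]
grip_width: 0.0428
tcp [0.5547 0.1512 0.2554] w [ 0.0017  0.0021 -0.0009] s [ 0.2714 -0.9069  0.0205]
```

```bash
python3 -m jog '[0,0,0,0.05,-0.18,0,0.7,0,0,0,0.1,-0.36,0,0.7,0.002,0.002,0,0.16,-0.54,0,0.7,0.002,0.002,0,0.22,-0.72,0,0.7,0.002,0.002,0,0.27,-0.9,0,0.7,0.002,0.002,0,0.27,-0.9,0,0.7]'
python3 - <<'E'
from h import *
move((.4335,-.208,.23),yaw=np.pi/2)
snap('side','s17',(190,100,470,380),3)
snap('top','t17',(190,140,500,290),2)
crop('t17_full','t17b',(200,140,320,260),6)
E
```

```text
clock: 22.0
tcp_pos: [0.4981, -0.0345, 0.2533]
orientation: [-0.017, -3.14, 0.004]
contact_force: [-1.0, -1.0, 0.5]
grip_width: 0.0597
tcp [ 0.4981 -0.0345  0.2533] w [-0.0009 -0.0005 -0.0035] s [ 0.3131 -0.8709  0.1193]
```

View pics/s17.png

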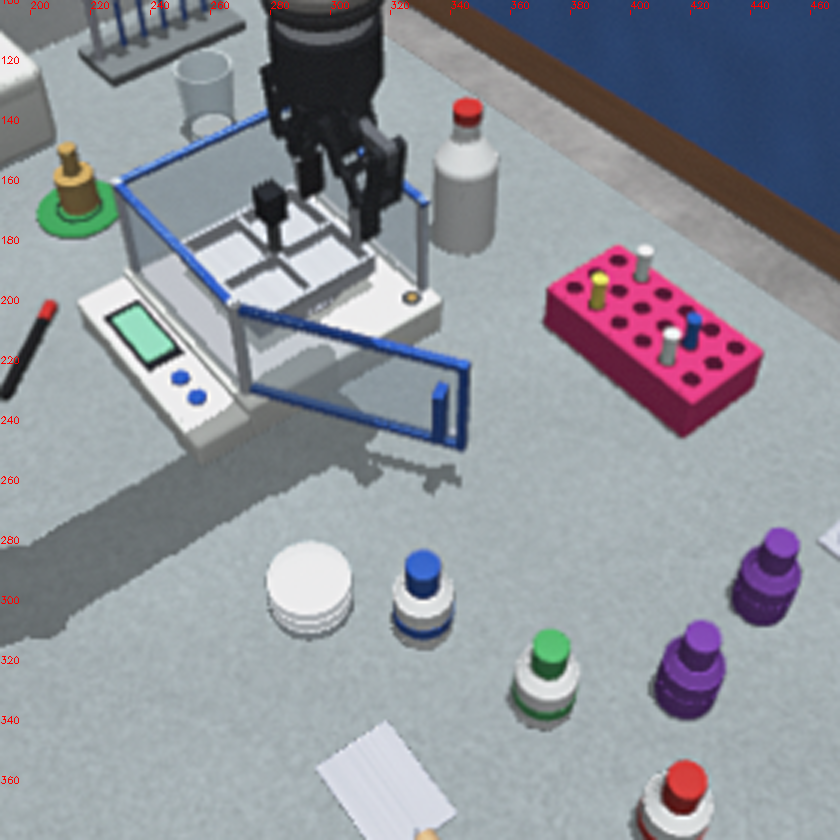

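View pics/t17b.png

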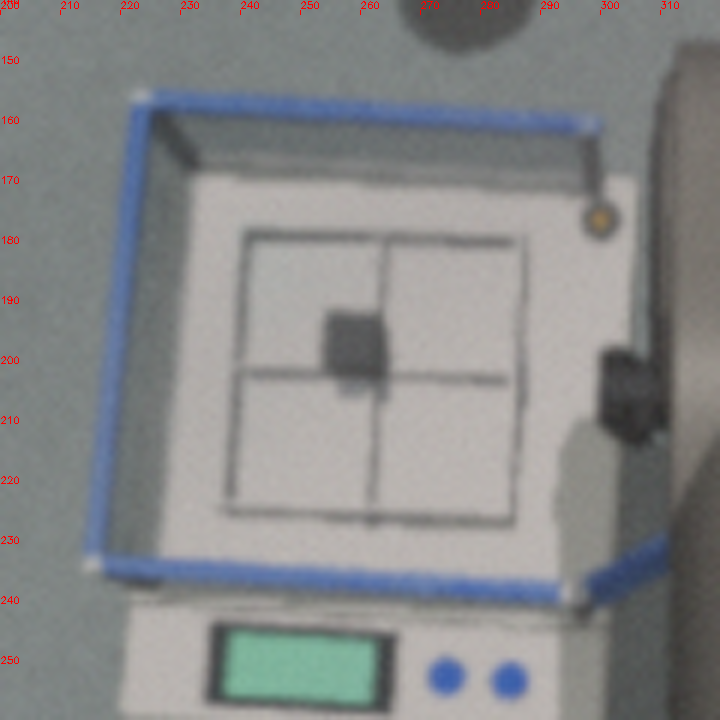

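```bash
python3 - <<'E'
from h import *
g=lambda X,Y:((X+.5)/6-.5+200,(Y+.5)/6-.5+140)
print('knob',atz('top',g(354,344),.162),'cross',atz('top',g(377,376),.0884))
print('inner corners',[atz('top',g(*c),.0884).round(4)[:2] for c in((247,238),(520,242),(512,520),(228,512))])
h=lambda X,Y:((X+.5)/3-.5+190,(Y+.5)/3-.5+100)
print('side cross',atz('side',h(275,260),.0884), 'knob',atz('side',h(270,186),.162))
E
```

```text
knob [0.54970788 0.14823573 0.162     ] cross [0.54803817 0.14727759 0.0884    ]
inner corners [array([0.6119, 0.2116]), array([0.6135, 0.0835]), array([0.4829, 0.0822]), array([0.483 , 0.2126])]
side cross [0.5446833  0.13732046 0.0884    ] knob [0.55801086 0.15310989 0.162     ]
```

```bash
python3 -m jog '[0,0,-0.003,0.06,-0.18,0,0.8,0,0,-0.0035,0.12,-0.36,0,0.8,0,0,-0.0035,0.19,-0.54,0,0.8,0,0,-0.0035,0.25,-0.71,0.06,0.8,0,0,-0.0035,0.313,-0.87,0.2,0.8,0,0,-0.0035,0.313,-0.87,0.35,0.8,0,0,-0.0035,0.313,-0.87,0.5,0.8,0,0,-0.0035,0.313,-0.87,0.55,0.8,0,0,-0.0035,0.313,-0.87,0.55,0.8]'
python3 - <<'E'
from h import *
move((.4335,-.208,.056),yaw=np.pi/2)
snap('side','s18',(290,200,390,320),6)
E
```

```text
clock: 23.0
tcp_pos: [0.4357, -0.2018, 0.1422]
orientation: [0.013, -3.137, 0.0]
contact_force: [0.0, -1.3, -0.5]
grip_width: 0.0686
tcp [ 0.4357 -0.2018  0.1422] w [-0.0001 -0.0014  0.0026] s [ 0.0092 -0.0309  0.4313]
```

View pics/s18.png

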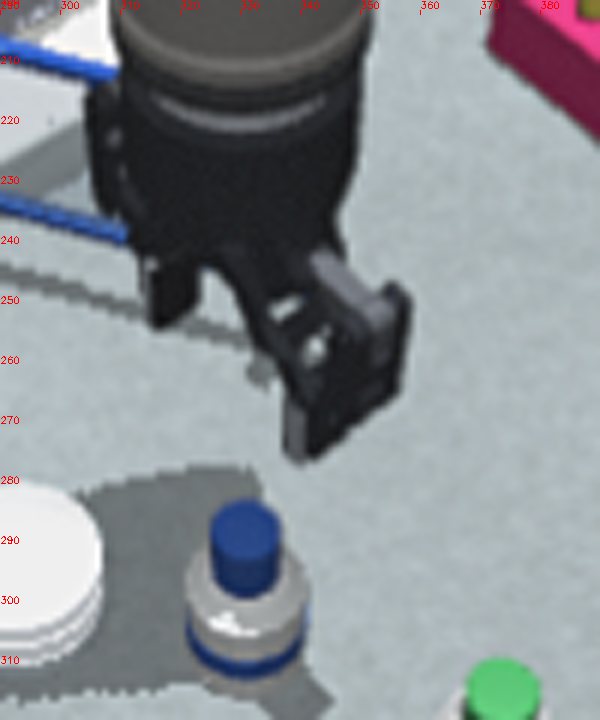

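```bash
python3 - <<'E'
from h import *
print(proj('side',[[.4357,-.2018,.15],[.4335,-.208,.15],[.4335,-.208,.09]]).round(1).tolist())
E
python3 -m jog '[0,-0.001,0.002,0.009,-0.03,0.08,0.8,0,-0.001,0.002,0.009,-0.031,0.18,0.8,0,-0.001,0.002,0.009,-0.031,0.28,0.8,0,-0.001,0.002,0.009,-0.031,0.38,0.8,0,-0.001,0.002,0.009,-0.031,0.43,0.8,0,-0.001,0.002,0.009,-0.031,0.43,0.8]'
python3 -m jog '[0,0,0,0,0,0,0.6,0,0,0,0,0,0,0.45,0,0,0,0,0,0,0.3,0,0,0,0,0,0,0.2,0,0,0,0,0,0,0.2,0,0,0,0,0,0,0.2,0,0,0,0,0,0,0.2]' 30
python3 - <<'E'
from h import *
snap('side','s19',(290,200,390,320),6)
E
```

```text
[[329.0, 270.1], [330.1, 272.4], [330.1, 287.7]]
clock: 23.65
tcp_pos: [0.435, -0.2082, 0.0575]
orientation: [-0.004, 3.141, -0.001]
contact_force: [0.6, -0.6, -0.5]
grip_width: 0.0682
clock: 24.35
tcp_pos: [0.4361, -0.2083, 0.0586]
orientation: [-0.004, 3.139, -0.001]
contact_force: [-0.6, 1.6, 5.6]
grip_width: 0.0256
```

View pics/s19.png

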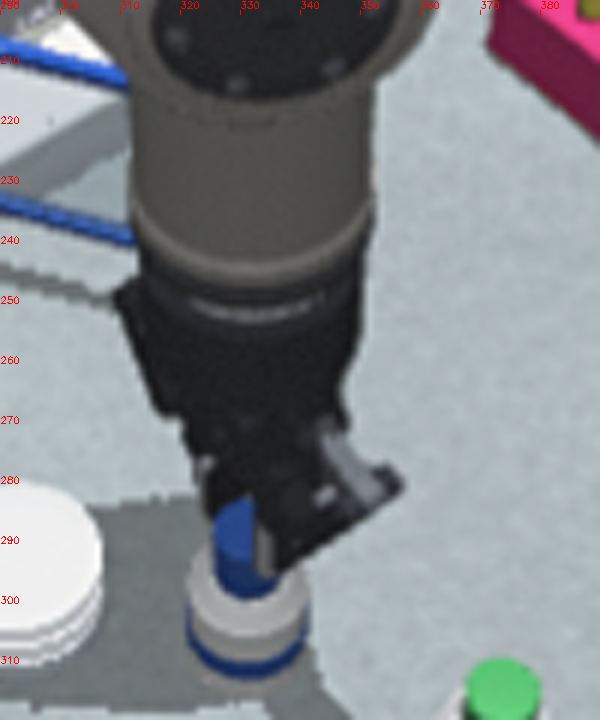

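```bash
python3 -m jog '[0,0,0,0,0,-0.03,0.2,0,0,0,0,0,-0.15,0.2,0,0,0,0,0,-0.3,0.2,0,0,0,0,0,-0.45,0.2,0,0,0,0,0,-0.6,0.2,0,0,0,0,0,-0.75,0.2,0,0,0,0,0,-0.9,0.2,0,0,0,0,0,-1,0.2,0,0,0,0,0,-1,0.2]' 40
python3 - <<'E'
from h import *
move((.49,-.01,.257),yaw=np.pi/2)
snap('side','s20',(290,140,390,320),4)
E
```

```text
clock: 25.3
tcp_pos: [0.4369, -0.2089, 0.2616]
orientation: [-0.003, 3.133, -0.002]
contact_force: [-0.3, -0.3, -1.5]
grip_width: 0.025
tcp [ 0.4369 -0.2089  0.2616] w [-0.0005  0.0028  0.0007] s [-0.2673  0.9941  0.024 ]
```

View pics/s20.png

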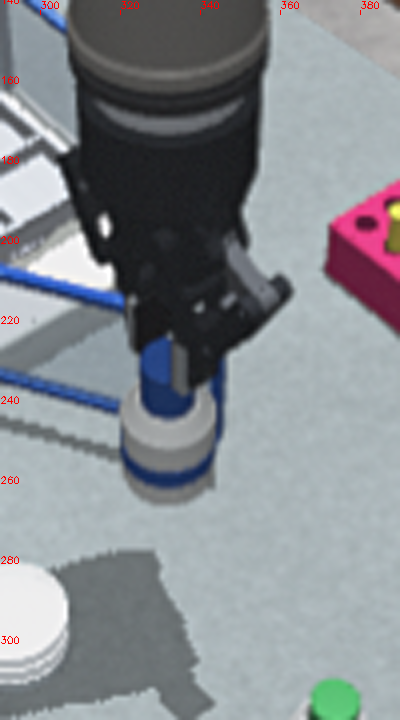

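```bash
python3 -m jog '[0,0,0,-0.03,0.1,0,0.2,0,0.001,0,-0.06,0.25,0,0.2,0,0.003,0,-0.1,0.4,0,0.2,0,0.003,0,-0.15,0.55,0,0.2,0,0.003,0,-0.19,0.7,0,0.2,0,0.003,0,-0.23,0.85,0,0.2,0,0.003,0,-0.267,0.99,0,0.2,0,0.003,0,-0.267,0.99,0,0.2]'
python3 - <<'E'
from h import *
move((.584,.183,.26),yaw=np.pi/2)
E
```

```text
clock: 26.15
tcp_pos: [0.4887, -0.0058, 0.2583]
orientation: [0.014, -3.136, 0.0]
contact_force: [-0.2, -0.6, -2.0]
grip_width: 0.0249
tcp [ 0.4887 -0.0058  0.2583] w [-0.     -0.0019  0.0029] s [-0.4851  0.9397 -0.0115]
```

```bash
python3 -m jog '[0,0,0,-0.06,0.1,0,0.2,0,-0.001,0.001,-0.13,0.25,0,0.2,0,-0.002,0.003,-0.21,0.4,0,0.2,0,-0.002,0.003,-0.29,0.55,0,0.2,0,-0.002,0.003,-0.36,0.7,0,0.2,0,-0.002,0.003,-0.43,0.85,0,0.2,0,-0.002,0.003,-0.485,0.94,0,0.2,0,-0.002,0.003,-0.485,0.94,0,0.2,0,-0.002,0.003,-0.485,0.94,0,0.2]'
python3 - <<'E'
from h import *
move((.584,.183,.15),yaw=np.pi/2)
snap('side','s21',(200,80,360,240),4)
E
```

```text
clock: 27.05
tcp_pos: [0.5833, 0.1819, 0.2561]
orientation: [-0.001, -3.139, 0.003]
contact_force: [-0.9, -0.7, -0.8]
grip_width: 0.0253
tcp [0.5833 0.1819 0.2561] w [-0.0006 -0.0007 -0.0002] s [-0.0046  0.0065  0.5303]
```

View pics/s21.png

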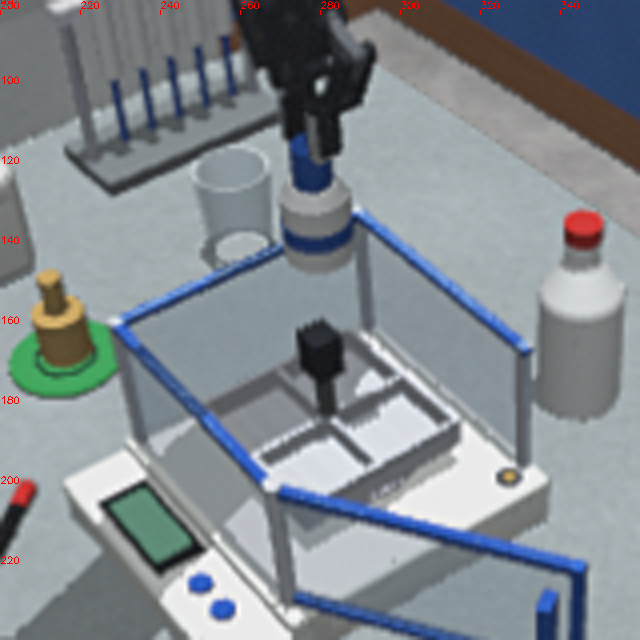

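```bash
python3 - <<'E'
from h import *
print(proj('side',[[.583,.182,.1975],[.578,.182,.1975],[.583,.177,.1975]]).round(1).tolist())
crop('s21_full','s21z',(260,110,300,155),14)
E
```

```text
[[279.9, 142.8], [278.4, 143.5], [280.9, 143.7]]
```

View pics/s21z.png

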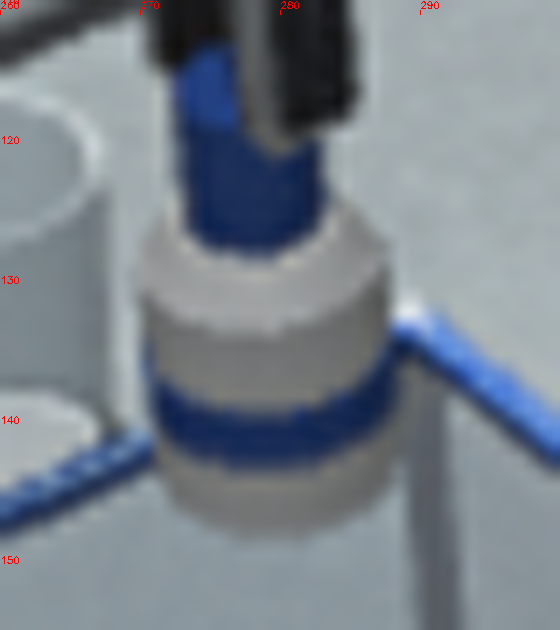

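```bash
python3 -m jog '[0,0,0,-0.008,0.006,0.06,0.2,0,0,0,-0.008,0.006,0.15,0.2,0,0,0,-0.008,0.006,0.25,0.2,0,0,0,-0.008,0.006,0.35,0.2,0,0,0,-0.008,0.006,0.45,0.2,0,0,0,-0.008,0.006,0.55,0.2,0,0,0,-0.008,0.006,0.6,0.2,0,0,0,-0.008,0.006,0.6,0.2,0,0,0,-0.008,0.006,0.6,0.2]'
python3 -m jog '[0,0,0,0,0,0.01,0.2,0,0,0,0,0,0.02,0.2,0,0,0,0,0,0.02,0.2]'
```

```text
clock: 28.0
tcp_pos: [0.5849, 0.1817, 0.1368]
orientation: [-0.004, -3.14, 0.003]
contact_force: [-0.2, 0.5, -1.2]
grip_width: 0.0253
clock: 28.3
tcp_pos: [0.5851, 0.1818, 0.1331]
orientation: [-0.004, -3.141, 0.003]
contact_force: [0.4, 0.4, -0.5]
grip_width: 0.0244
```

```bash
python3 -m jog '[0,0,0,0,0,0.01,0.2,0,0,0,0,0,0.02,0.2,0,0,0,0,0,0.02,0.2]'
python3 -m jog '[0,0,0,0,0,0.005,0.2,0,0,0,0,0,0.01,0.2,0,0,0,0,0,0.01,0.2]'
python3 - <<'E'
from h import *
snap('side','s22',(230,110,330,220),6)
E
```

```text
clock: 28.6
tcp_pos: [0.5848, 0.1817, 0.1288]
orientation: [-0.004, -3.14, 0.003]
contact_force: [-0.3, 0.3, -0.6]
grip_width: 0.0248
clock: 28.9
tcp_pos: [0.5849, 0.1817, 0.1268]
orientation: [-0.004, -3.14, 0.003]
contact_force: [-0.9, -0.0, 0.6]
grip_width: 0.0251
```

View pics/s22.png

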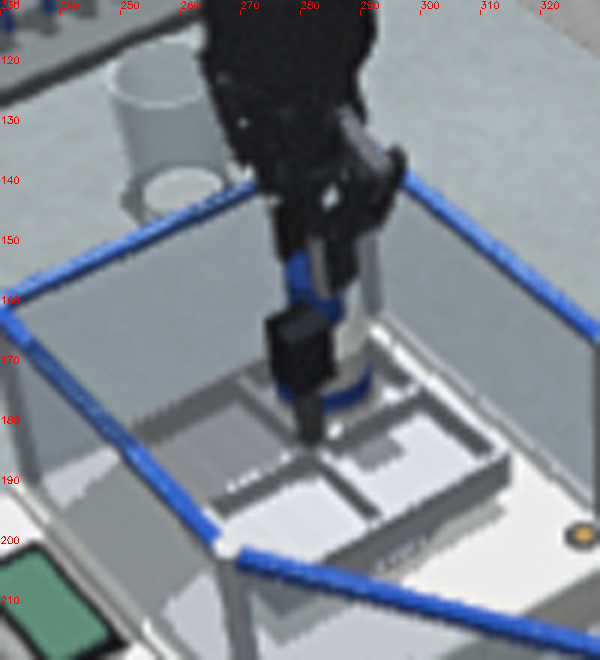

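```bash
python3 -m jog '[0,0,0,0,0,0.006,0.2,0,0,0,0,0,0.006,0.2,0,0,0,0,0,0.006,0.3,0,0,0,0,0,0.006,0.4,0,0,0,0,0,0.006,0.55,0,0,0,0,0,0.006,0.55,0,0,0,0,0,0.006,0.55]'
python3 -m jog '[0,0,0,0,0,-0.08,0.55,0,0,0,0,0,-0.2,0.55,0,0,0,0,0,-0.4,0.55,0,0,0,0,0,-0.6,0.55,0,0,0,0,0,-0.6,0.55]'
python3 - <<'E'
from h import *
snap('side','s23',(230,110,330,220),6)
move((.53,0,.24),yaw=np.pi/2)
E
```

```text
clock: 29.65
tcp_pos: [0.5849, 0.1817, 0.1256]
orientation: [-0.004, -3.14, 0.003]
contact_force: [-0.3, -0.4, 0.0]
grip_width: 0.0465
clock: 30.15
tcp_pos: [0.5885, 0.1828, 0.2519]
orientation: [0.005, 3.133, 0.004]
contact_force: [0.0, 0.5, -0.2]
grip_width: 0.0469
tcp [0.5869 0.1824 0.2488] w [ 0.0002  0.0014 -0.0009] s [ 0.2821 -0.9131  0.042 ]
```

View pics/s23.png

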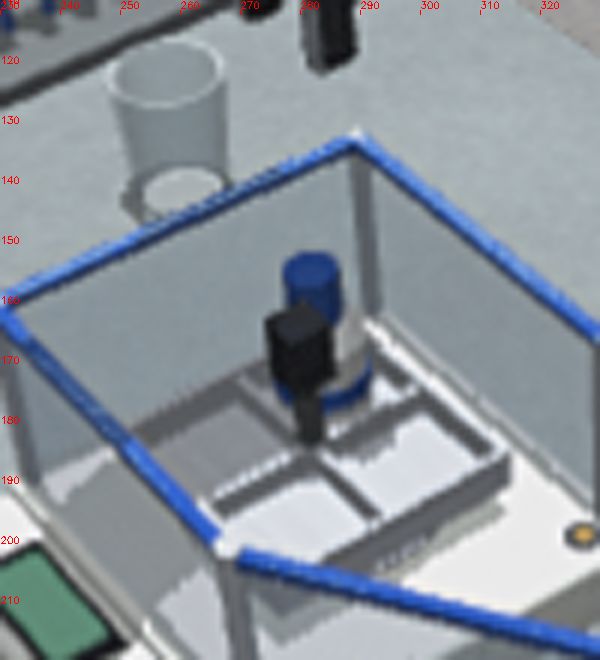

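```bash
python3 -m jog '[0,0,0,0.05,-0.18,0,0.8,0,0.001,0,0.1,-0.36,0,0.8,0,0.001,0,0.16,-0.54,0,0.8,0,0.001,0,0.22,-0.72,0,0.8,0,0.001,0,0.28,-0.92,0,0.8,0,0.001,0,0.28,-0.92,0,0.8]'
python3 -m jog '[0,0,0,0.05,-0.18,0,0.8,0,0,0,0.1,-0.36,0,0.8,0,0,0,0.16,-0.54,0,0.8,0,0,0,0.22,-0.72,0,0.8,0,0,0,0.28,-0.9,0,0.8,0,0,0,0.28,-0.9,0,0.8]'
python3 - <<'E'
from h import *
snap('side','s24',(290,200,470,390),4)
snap('top','t24',(190,140,500,290),2)
move((.461,-.3185,.15),yaw=np.pi/2)
E
```

```text
clock: 30.8
tcp_pos: [0.5279, -0.0083, 0.2474]
orientation: [-0.019, -3.14, 0.003]
contact_force: [-0.2, -0.2, -0.5]
grip_width: 0.0678
clock: 31.4
tcp_pos: [0.4668, -0.1927, 0.247]
orientation: [-0.032, -3.138, 0.005]
contact_force: [-0.5, -0.3, -0.2]
grip_width: 0.0686
tcp [ 0.4691 -0.1877  0.2469] w [-0.0004 -0.0009 -0.0044] s [ 0.03   -0.6536  0.4856]
```

View pics/s24.png

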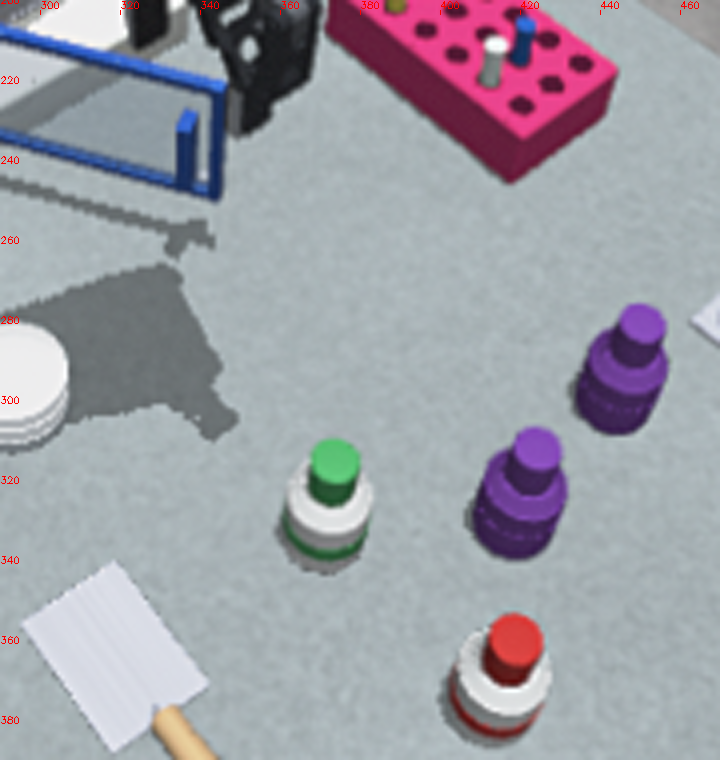

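View pics/t24.png

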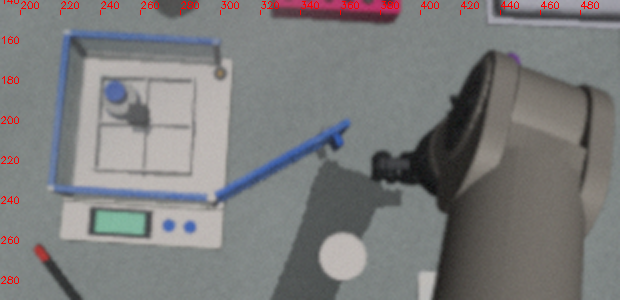

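```bash
python3 -m jog '[0,0,-0.002,0.01,-0.15,0,0.8,0,-0.001,-0.004,0.02,-0.3,0,0.8,0,-0.001,-0.004,0.03,-0.45,0,0.8,0,-0.001,-0.004,0.03,-0.6,0,0.8,0,-0.001,-0.004,0.03,-0.653,0.1,0.8,0,-0.001,-0.004,0.03,-0.653,0.25,0.8,0,-0.001,-0.004,0.03,-0.653,0.4,0.8,0,-0.001,-0.004,0.03,-0.653,0.48,0.8,0,-0.001,-0.004,0.03,-0.653,0.48,0.8]'
python3 - <<'E'
from h import *
move((.461,-.3185,.056),yaw=np.pi/2)
snap('side','s25',(330,220,430,350),6)
E
```

```text
clock: 32.4
tcp_pos: [0.4603, -0.3154, 0.148]
orientation: [0.002, -3.137, -0.003]
contact_force: [0.2, -0.2, -0.6]
grip_width: 0.0684
tcp [ 0.4603 -0.3154  0.148 ] w [ 0.0005 -0.0016  0.0005] s [-0.006  -0.0162  0.4599]
```

View pics/s25.png

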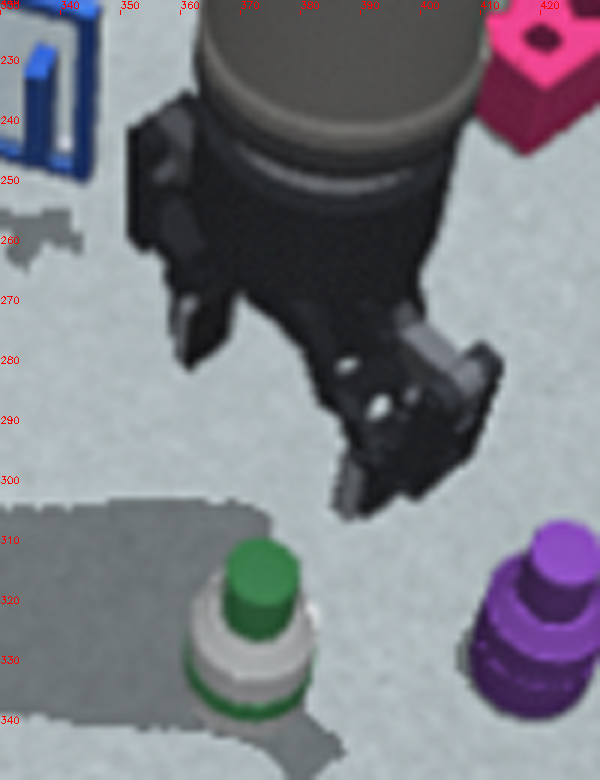

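```bash
python3 -m jog '[0,-0.001,0,-0.006,-0.016,0.08,0.8,0,-0.001,0,-0.006,-0.016,0.18,0.8,0,-0.0015,0,-0.006,-0.016,0.28,0.8,0,-0.0015,0,-0.006,-0.016,0.38,0.8,0,-0.0015,0,-0.006,-0.016,0.46,0.8,0,-0.0015,0,-0.006,-0.016,0.46,0.8]'
python3 -m jog '[0,0,0,0,0,0,0.6,0,0,0,0,0,0,0.45,0,0,0,0,0,0,0.3,0,0,0,0,0,0,0.2,0,0,0,0,0,0,0.2,0,0,0,0,0,0,0.2,0,0,0,0,0,0,0.2]' 40
python3 -m jog '[0,0,0,0,0,-0.03,0.2,0,0,0,0,0,-0.15,0.2,0,0,0,0,0,-0.3,0.2,0,0,0,0,0,-0.45,0.2,0,0,0,0,0,-0.6,0.2,0,0,0,0,0,-0.75,0.2,0,0,0,0,0,-0.9,0.2,0,0,0,0,0,-1,0.2,0,0,0,0,0,-1,0.2]'
python3 - <<'E'
from h import *
move((.49,-.125,.26),yaw=np.pi/2)
snap('side','s26',(330,160,430,350),4)
E
```

```text
clock: 33.05
tcp_pos: [0.4622, -0.3183, 0.0569]
orientation: [-0.004, 3.141, 0.003]
contact_force: [-0.9, -0.2, -0.1]
grip_width: 0.0683
clock: 33.75
tcp_pos: [0.4633, -0.3185, 0.0583]
orientation: [-0.004, 3.139, 0.002]
contact_force: [-0.7, 1.8, 4.8]
grip_width: 0.025
clock: 34.65
tcp_pos: [0.464, -0.32, 0.2619]
orientation: [-0.003, 3.133, -0.002]
contact_force: [0.0, 0.4, -1.1]
grip_width: 0.0249
tcp [ 0.464  -0.32    0.2619] w [-0.0004  0.0028  0.0007] s [-0.1319  0.975   0.0094]
```

View pics/s26.png

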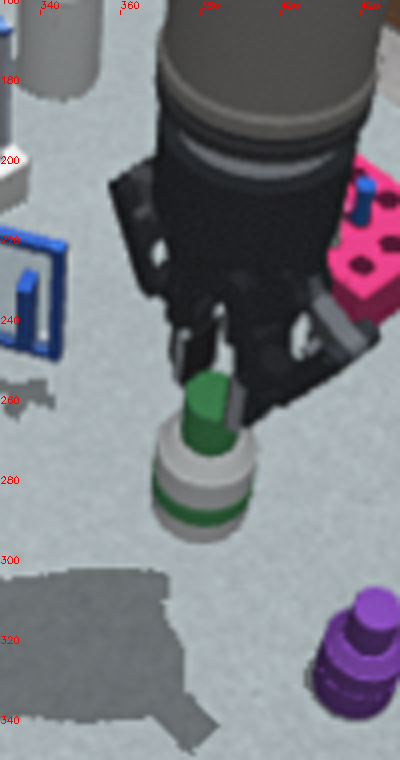

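```bash
python3 -m jog '[0,0,0,-0.02,0.1,0,0.2,0,0.001,0,-0.04,0.25,0,0.2,0,0.003,0,-0.06,0.4,0,0.2,0,0.003,0,-0.08,0.55,0,0.2,0,0.003,0,-0.1,0.7,0,0.2,0,0.003,0,-0.12,0.85,0,0.2,0,0.003,0,-0.13,0.975,0,0.2,0,0.003,0,-0.13,0.975,0,0.2]'
python3 - <<'E'
from h import *
move((.55,.05,.26),yaw=np.pi/2)
E
```

```text
clock: 35.5
tcp_pos: [0.4883, -0.1199, 0.2585]
orientation: [0.013, -3.135, -0.003]
contact_force: [0.7, 0.5, -0.5]
grip_width: 0.0251
tcp [ 0.4883 -0.1199  0.2585] w [ 0.0006 -0.0019  0.0027] s [-0.3155  0.8467 -0.0079]
```

```bash
python3 -m jog '[0,0,0,-0.04,0.1,0,0.2,0,-0.001,0.001,-0.09,0.25,0,0.2,0,-0.002,0.003,-0.15,0.4,0,0.2,0,-0.002,0.003,-0.2,0.55,0,0.2,0,-0.002,0.003,-0.26,0.7,0,0.2,0,-0.002,0.003,-0.315,0.85,0,0.2,0,-0.002,0.003,-0.315,0.85,0,0.2]'
python3 - <<'E'
from h import *
move((.586,.117,.255),yaw=np.pi/2)
E
```

```text
clock: 36.2
tcp_pos: [0.5501, 0.0554, 0.2569]
orientation: [0.009, -3.14, -0.005]
contact_force: [-1.1, -0.5, -1.6]
grip_width: 0.025
tcp [0.5501 0.0554 0.2569] w [ 0.001  -0.0005  0.0017] s [-0.181   0.3068  0.0099]
```

```bash
python3 -m jog '[0,0,0,-0.06,0.1,0,0.2,0,0,0.001,-0.12,0.2,0,0.2,0,0,0.002,-0.18,0.307,0,0.2,0,0,0.002,-0.18,0.307,0,0.2,0,0,0.002,-0.18,0.307,0.05,0.2,0,0,0.002,-0.18,0.307,0.05,0.2]'
python3 - <<'E'
from h import *
move((.586,.117,.136),yaw=np.pi/2)
print(proj('side',[[.5845,.117,.1875],[.5845,.117,.24]]).round(1).tolist())
snap('side','s27',(240,80,340,220),5)
E
```

```text
clock: 36.8
tcp_pos: [0.5843, 0.1148, 0.2447]
orientation: [-0.004, -3.136, -0.001]
contact_force: [0.2, -0.5, -1.6]
grip_width: 0.0252
tcp [0.5843 0.1148 0.2447] w [ 0.0003 -0.0017 -0.0009] s [-0.0115  0.0105  0.5433]
[[294.7, 156.8], [293.4, 141.0]]
```

View pics/s27.png

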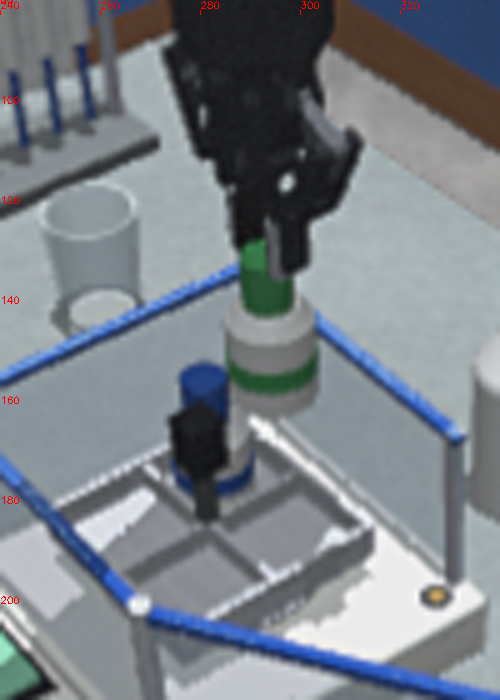

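```bash
python3 -m jog '[0,0,0,-0.008,0.01,0.06,0.2,0,-0.0015,0,-0.01,0.01,0.15,0.2,0,-0.0015,0,-0.01,0.01,0.25,0.2,0,-0.0015,0,-0.01,0.01,0.35,0.2,0,-0.0015,0,-0.01,0.01,0.45,0.2,0,-0.0015,0,-0.01,0.01,0.53,0.2,0,-0.0015,0,-0.01,0.01,0.54,0.2,0,-0.0015,0,-0.01,0.01,0.54,0.2]'
python3 -m jog '[0,0,0,0,0,0.015,0.2,0,0,0,0,0,0.03,0.2,0,0,0,0,0,0.03,0.2]'
python3 - <<'E'
from h import *
move((.586,.117,.126),yaw=np.pi/2)
snap('side','s28',(240,100,340,220),6)
E
```

```text
clock: 37.65
tcp_pos: [0.5858, 0.1166, 0.137]
orientation: [-0.005, -3.141, -0.001]
contact_force: [-0.0, 0.7, -1.0]
grip_width: 0.0251
clock: 37.95
tcp_pos: [0.5858, 0.1166, 0.1311]
orientation: [-0.006, -3.141, -0.002]
contact_force: [0.1, -0.8, -0.5]
grip_width: 0.0247
tcp [0.5858 0.1166 0.1311] w [ 0.0003 -0.0001 -0.0011] s [-0.0009  0.002   0.0257]
```

View pics/s28.png

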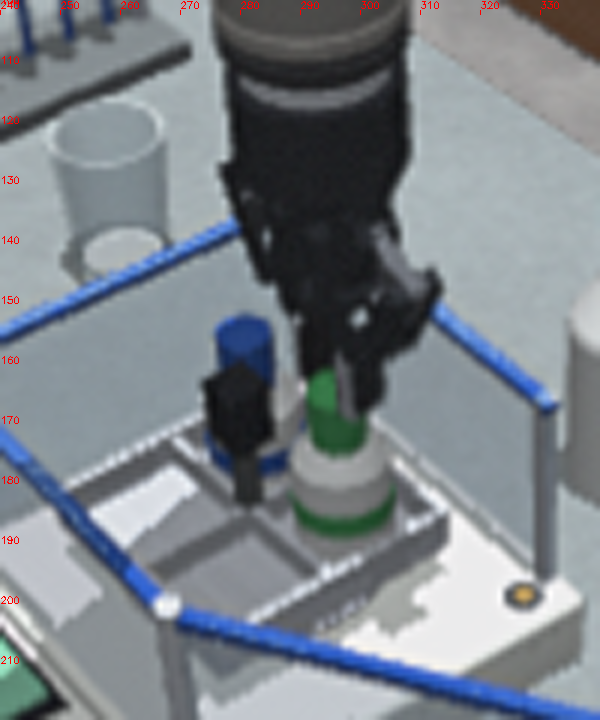

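```bash
python3 -m jog '[0,0,0,0,0,0.01,0.2,0,0,0,0,0,0.02,0.2,0,0,0,0,0,0.025,0.2,0,0,0,0,0,0.025,0.2]'
python3 -m jog '[0,0,0,0,0,0.005,0.2,0,0,0,0,0,0.005,0.2]'
```

```text
clock: 38.4
tcp_pos: [0.5857, 0.1166, 0.1261]
orientation: [-0.005, -3.141, -0.002]
contact_force: [-0.6, 0.0, -1.1]
grip_width: 0.0252
clock: 38.6
tcp_pos: [0.5858, 0.1167, 0.1251]
orientation: [-0.005, -3.141, -0.002]
contact_force: [-1.3, 0.2, 1.1]
grip_width: 0.0253
```

```bash
python3 -m jog '[0,0,0,0,0,0,0.3,0,0,0,0,0,0,0.4,0,0,0,0,0,0,0.55,0,0,0,0,0,0,0.55,0,0,0,0,0,0,0.55]'
python3 -m jog '[0,0,0,0,0,-0.08,0.55,0,0,0,0,0,-0.2,0.55,0,0,0,0,0,-0.4,0.55,0,0,0,0,0,-0.6,0.55,0,0,0,0,0,-0.6,0.55]'
python3 - <<'E'
from h import *
snap('side','s29',(240,100,340,220),6)
move((.52,-.08,.25),yaw=np.pi/2)
E
```

```text
clock: 39.1
tcp_pos: [0.5859, 0.1167, 0.1252]
orientation: [-0.005, -3.141, -0.002]
contact_force: [0.3, 0.6, 0.1]
grip_width: 0.0468
clock: 39.6
tcp_pos: [0.5895, 0.1171, 0.2513]
orientation: [0.006, 3.132, 0.007]
contact_force: [0.8, -0.3, -0.2]
grip_width: 0.0473
tcp [0.5879 0.1169 0.2483] w [ 0.001   0.0018 -0.0012] s [ 0.3356 -0.9856 -0.0134]
```

View pics/s29.png

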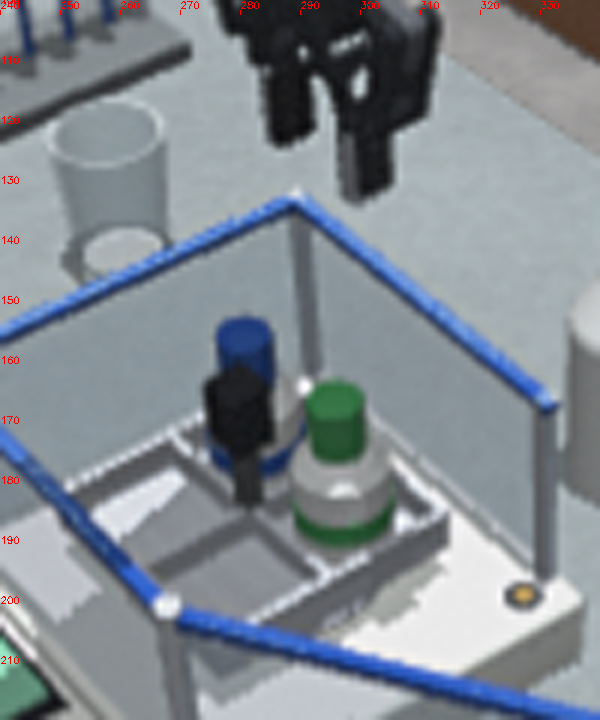

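Both stand upright in the tray. Now the red one, around (0.459,-0.4487).

```bash
python3 -m jog '[0,0,0,0.06,-0.18,0,0.8,0,0.002,0,0.12,-0.36,0,0.8,0,0.002,0,0.18,-0.54,0,0.8,0,0.002,0,0.25,-0.72,0,0.8,0,0.002,0,0.33,-0.98,0,0.8,0,0.002,0,0.33,-0.98,0,0.8]'
python3 -m jog '[0,0,0,0.04,-0.18,0,0.8,0,0,0,0.08,-0.36,0,0.8,0,0,0,0.12,-0.54,0,0.8,0,0,0,0.16,-0.72,0,0.8,0,0,0,0.2,-0.95,0,0.8,0,0,0,0.2,-0.95,0,0.8]'
python3 - <<'E'
from h import *
snap('side','s30',(360,270,480,400),5)
snap('top','t30',(190,140,520,290),2)
move((.460,-.4487,.15),yaw=np.pi/2)
E
```

```text
clock: 40.25
tcp_pos: [0.518, -0.0859, 0.2464]
orientation: [-0.021, -3.138, -0.001]
contact_force: [-0.0, -0.3, -0.2]
grip_width: 0.0681
clock: 40.85
tcp_pos: [0.4722, -0.2819, 0.2456]
orientation: [-0.036, -3.136, 0.004]
contact_force: [-0.7, 0.1, -0.3]
grip_width: 0.0681
tcp [ 0.4745 -0.2759  0.2452] w [ 0.0004 -0.0017 -0.0051] s [ 0.0562 -0.8655  0.4754]
```

View pics/s30.png

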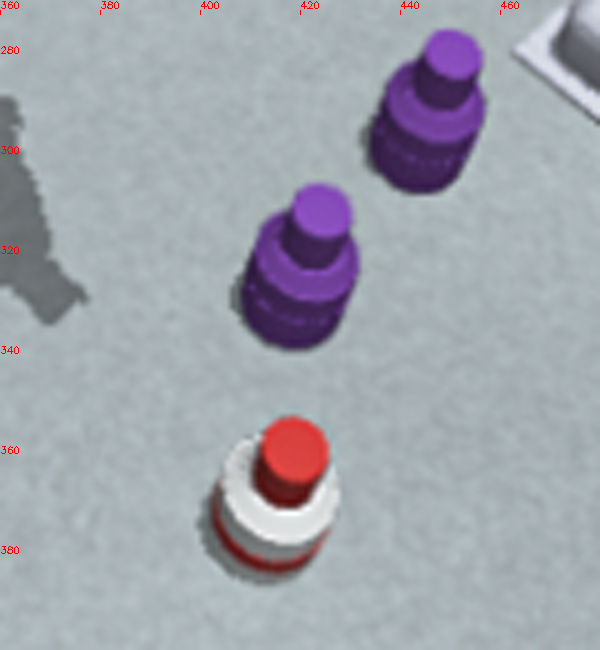

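View pics/t30.png

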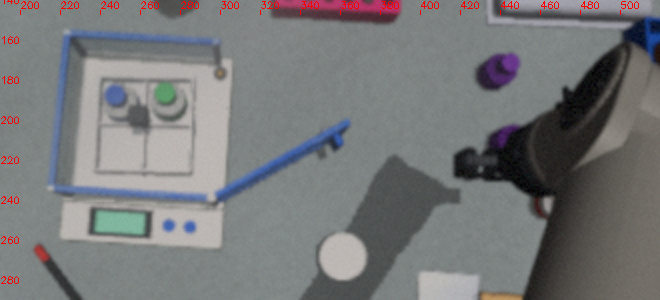

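```bash
python3 -m jog '[0,0,-0.002,0.01,-0.15,0,0.8,0,-0.001,-0.005,0.02,-0.3,0,0.8,0,-0.0017,-0.005,0.03,-0.48,0,0.8,0,-0.0017,-0.005,0.05,-0.66,0,0.8,0,-0.0017,-0.005,0.056,-0.8,0,0.8,0,-0.0017,-0.005,0.056,-0.866,0.1,0.8,0,-0.0017,-0.005,0.056,-0.866,0.25,0.8,0,-0.0017,-0.005,0.056,-0.866,0.4,0.8,0,-0.0017,-0.005,0.056,-0.866,0.475,0.8,0,-0.0017,-0.005,0.056,-0.866,0.475,0.8]'
python3 - <<'E'
from h import *
move((.460,-.4487,.056),yaw=np.pi/2)
snap('side','s31',(360,260,480,400),5)
E
```

```text
clock: 41.95
tcp_pos: [0.4598, -0.4461, 0.1473]
orientation: [0.003, -3.138, -0.008]
contact_force: [0.3, -1.1, 0.4]
grip_width: 0.0681
tcp [ 0.4598 -0.4461  0.1473] w [ 0.0016 -0.0012  0.0006] s [-0.0024 -0.0154  0.4566]
```

View pics/s31.png

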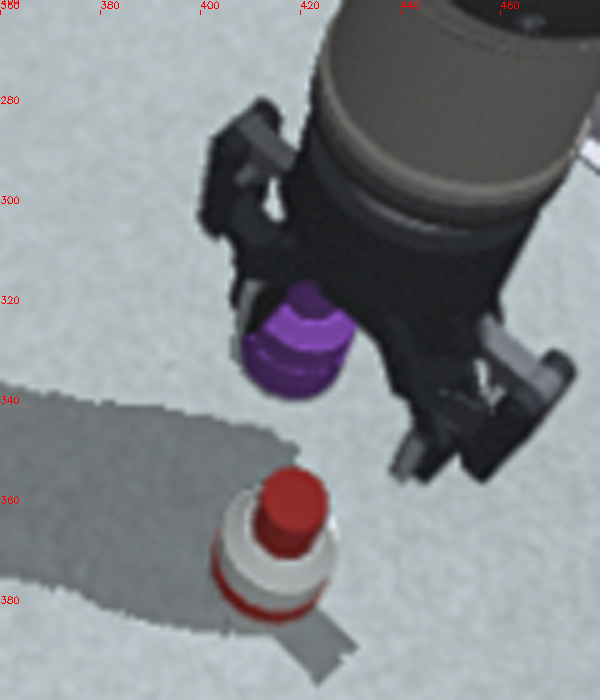

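```bash
python3 - <<'E'
from h import *
print(proj('side',[[.46,-.446,.16],[.46,-.4487,.09],[.46,-.415,.16],[.46,-.477,.16]]).round(1).tolist())
E
python3 -m jog '[0.001,-0.001,0,-0.003,-0.015,0.08,0.8,0.0015,-0.001,0,-0.003,-0.015,0.18,0.8,0.0015,-0.001,0,-0.003,-0.015,0.28,0.8,0.0015,-0.001,0,-0.003,-0.015,0.38,0.8,0.0015,-0.001,0,-0.003,-0.015,0.455,0.8,0.0015,-0.001,0,-0.003,-0.015,0.455,0.8]'
python3 -m jog '[0,0,0,0,0,0,0.6,0,0,0,0,0,0,0.45,0,0,0,0,0,0,0.3,0,0,0,0,0,0,0.2,0,0,0,0,0,0,0.2,0,0,0,0,0,0,0.2,0,0,0,0,0,0,0.2]' 40
python3 -m jog '[0,0,0,0,0,-0.03,0.2,0,0,0,0,0,-0.15,0.2,0,0,0,0,0,-0.3,0.2,0,0,0,0,0,-0.45,0.2,0,0,0,0,0,-0.6,0.2,0,0,0,0,0,-0.75,0.2,0,0,0,0,0,-0.9,0.2,0,0,0,0,0,-1,0.2,0,0,0,0,0,-1,0.2]'
python3 - <<'E'
from h import *
move((.48,-.255,.26),yaw=np.pi/2)
snap('side','s32',(360,200,480,400),4)
E
```

```text
[[423.3, 342.3], [418.3, 358.9], [411.0, 330.7], [436.0, 354.3]]
clock: 42.6
tcp_pos: [0.461, -0.4493, 0.0575]
orientation: [-0.003, 3.141, -0.001]
contact_force: [1.1, 0.8, 0.4]
grip_width: 0.0681
clock: 43.3
tcp_pos: [0.4618, -0.4498, 0.0589]
orientation: [-0.003, 3.139, -0.002]
contact_force: [0.5, 1.2, 6.5]
grip_width: 0.0252
clock: 44.2
tcp_pos: [0.4622, -0.451, 0.2625]
orientation: [-0.002, 3.134, -0.008]
contact_force: [0.7, -0.4, -2.0]
grip_width: 0.025
tcp [ 0.4622 -0.451   0.2625] w [-0.0017  0.0023  0.0005] s [-0.0903  0.9799  0.008 ]
```

View pics/s32.png

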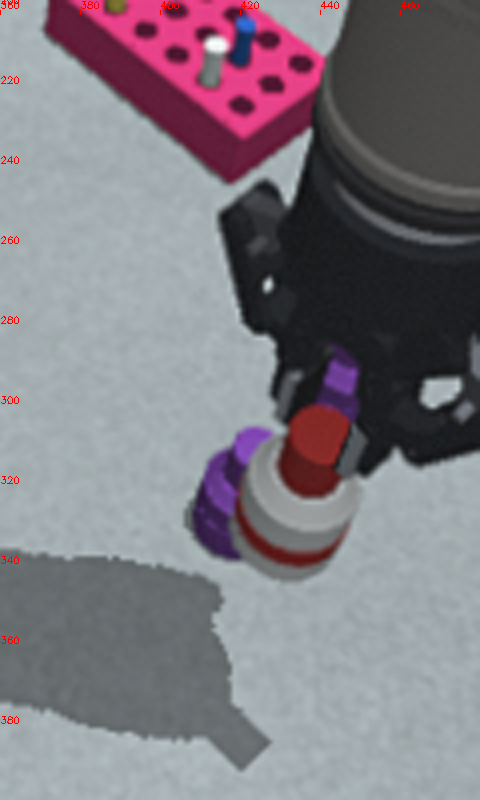

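Held. To the front-right compartment (0.520, 0.117).

```bash
python3 -m jog '[0,0,0,-0.01,0.1,0,0.2,-0.001,0.001,0,-0.02,0.25,0,0.2,-0.002,0.002,0,-0.04,0.4,0,0.2,-0.002,0.002,0,-0.05,0.55,0,0.2,-0.002,0.002,0,-0.06,0.7,0,0.2,-0.002,0.002,0,-0.08,0.85,0,0.2,-0.002,0.002,0,-0.09,0.98,0,0.2,-0.002,0.002,0,-0.09,0.98,0,0.2]'
python3 -m jog '[0,0,0,-0.01,0.1,0,0.2,0,-0.001,0.001,-0.03,0.25,0,0.2,0,-0.001,0.002,-0.05,0.4,0,0.2,0,-0.001,0.002,-0.07,0.55,0,0.2,0,-0.001,0.002,-0.1,0.7,0,0.2,0,-0.001,0.002,-0.12,0.85,0,0.2,0,-0.001,0.002,-0.14,0.98,0,0.2,0,-0.001,0.002,-0.14,0.98,0,0.2]'
python3 - <<'E'
from h import *
move((.52,.117,.26),yaw=np.pi/2)
E
```

```text
clock: 45.05
tcp_pos: [0.4793, -0.2491, 0.2578]
orientation: [0.012, -3.137, -0.01]
contact_force: [-0.2, -1.2, -1.3]
grip_width: 0.0245
clock: 45.85
tcp_pos: [0.5056, -0.0491, 0.2575]
orientation: [0.011, -3.138, -0.012]
contact_force: [-0.7, 0.7, -1.8]
grip_width: 0.0249
tcp [ 0.5056 -0.0491  0.2575] w [ 0.0024 -0.001   0.0023] s [-0.0781  0.83   -0.0066]
```

```bash
python3 -m jog '[0,0,0,-0.01,0.1,0,0.2,0.001,-0.001,0.001,-0.02,0.25,0,0.2,0.002,-0.001,0.002,-0.04,0.4,0,0.2,0.002,-0.001,0.002,-0.05,0.55,0,0.2,0.002,-0.001,0.002,-0.07,0.7,0,0.2,0.002,-0.001,0.002,-0.078,0.83,0,0.2,0.002,-0.001,0.002,-0.078,0.83,0,0.2,0.002,-0.001,0.002,-0.078,0.83,0.05,0.2]'
python3 - <<'E'
from h import *
move((.52,.117,.136),yaw=np.pi/2)
o=r.get_obs()['tcp_pos'];print(proj('side',[o-[.002,0,.0585]]).round(1).tolist())
snap('side','s33',(220,100,340,240),5)
E
```

```text
clock: 46.65
tcp_pos: [0.5206, 0.1163, 0.2484]
orientation: [-0.001, 3.141, 0.001]
contact_force: [1.2, -0.8, -1.5]
grip_width: 0.0247
tcp [0.5206 0.1163 0.2484] w [0.0002 0.0002 0.0003] s [0.0032 0.0029 0.562 ]
[[274.5, 166.6]]
```

View pics/s33.png

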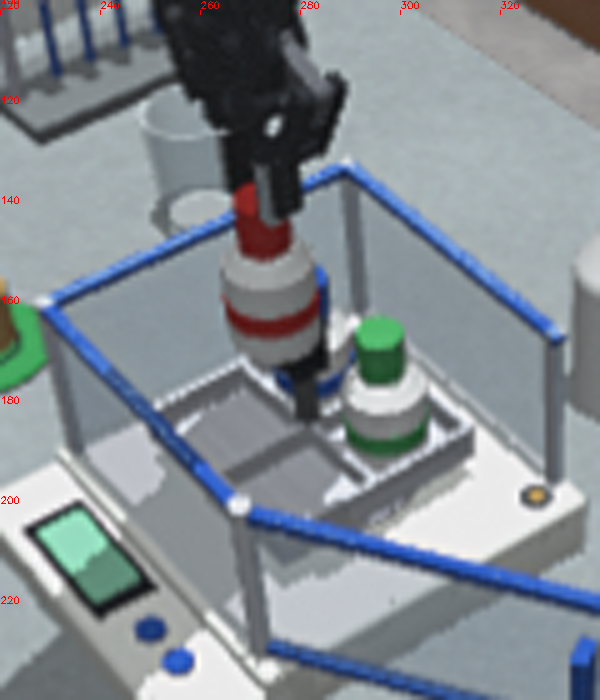

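```bash
python3 -m jog '[0,0,0,0,0.003,0.06,0.2,0,0,0,0,0.003,0.15,0.2,0,0,0,0,0.003,0.25,0.2,0,0,0,0,0.003,0.35,0.2,0,0,0,0,0.003,0.45,0.2,0,0,0,0,0.003,0.53,0.2,0,0,0,0,0.003,0.56,0.2,0,0,0,0,0.003,0.56,0.2,0,0,0,0,0.003,0.56,0.2]'
python3 -m jog '[0,0,0,0,0,0.015,0.2,0,0,0,0,0,0.035,0.2,0,0,0,0,0,0.035,0.2]'
python3 - <<'E'
from h import *
snap('side','s34',(220,100,340,240),5)
E
```

```text
clock: 47.6
tcp_pos: [0.5192, 0.1152, 0.1343]
orientation: [-0.002, -3.139, 0.001]
contact_force: [0.2, 0.4, -1.5]
grip_width: 0.0248
clock: 47.9
tcp_pos: [0.519, 0.1151, 0.1271]
orientation: [-0.002, -3.139, 0.001]
contact_force: [0.2, -0.4, -1.3]
grip_width: 0.0246
```

View pics/s34.png

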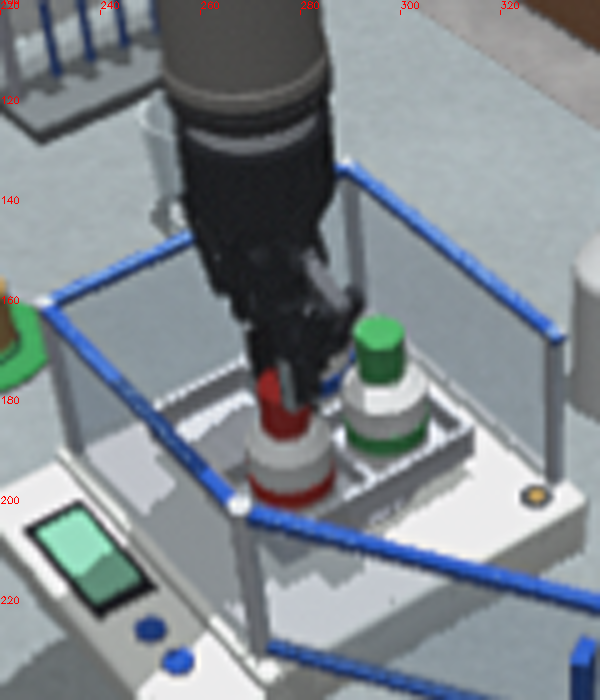

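```bash
python3 -m jog '[0,0,0,0,0,0.008,0.2,0,0,0,0,0,0.01,0.2,0,0,0,0,0,0.01,0.2]'
python3 -m jog '[0,0,0,0,0,0.006,0.2,0,0,0,0,0,0.006,0.2]'
```

```text
clock: 48.25
tcp_pos: [0.5192, 0.1153, 0.1254]
orientation: [-0.002, -3.14, 0.001]
contact_force: [0.4, -0.0, -0.2]
grip_width: 0.0252
clock: 48.45
tcp_pos: [0.5194, 0.1154, 0.1243]
orientation: [-0.002, -3.14, 0.001]
contact_force: [0.3, -0.1, 1.2]
grip_width: 0.025
```

```bash
python3 -m jog '[0,0,0,0,0,0,0.3,0,0,0,0,0,0,0.4,0,0,0,0,0,0,0.5,0,0,0,0,0,0,0.5,0,0,0,0,0,0,0.5]'
python3 -m jog '[0,0,0,0,0,-0.08,0.5,0,0,0,0,0,-0.2,0.5,0,0,0,0,0,-0.4,0.5,0,0,0,0,0,-0.6,0.5,0,0,0,0,0,-0.6,0.5]'
python3 - <<'E'
from h import *
move((.47,-.07,.24),yaw=np.pi/2)
E
```

```text
clock: 48.95
tcp_pos: [0.5193, 0.1154, 0.1243]
orientation: [-0.002, -3.14, 0.001]
contact_force: [-0.2, 0.9, 0.7]
grip_width: 0.0425
clock: 49.45
tcp_pos: [0.5229, 0.1162, 0.2498]
orientation: [0.002, 3.134, 0.005]
contact_force: [0.2, 0.5, 0.2]
grip_width: 0.0432
tcp [0.5229 0.1162 0.2498] w [ 0.001   0.0024 -0.0005] s [ 0.2635 -0.9318  0.0442]
```

```bash
python3 -m jog '[0,0,0,0.05,-0.18,0,0.3,0,0.002,0,0.1,-0.36,0,0,0,0.002,0,0.16,-0.54,0,0,0,0.002,0,0.22,-0.72,0,0,0,0.002,0,0.26,-0.93,0,0,0,0.002,0,0.26,-0.93,0,0]'
python3 - <<'E'
from h import *
print(r.get_obs()['tcp_pos'])
snap('side','s35',(190,120,370,260),4)
snap('top','t35',(210,150,380,270),4)
E
```

```text
clock: 50.05
tcp_pos: [0.4688, -0.0757, 0.2486]
orientation: [0.017, 3.141, 0.003]
contact_force: [1.1, 0.8, 0.4]
grip_width: 0.0003
[ 0.46875845 -0.07573667  0.2486195 ]
```

View pics/s35.png

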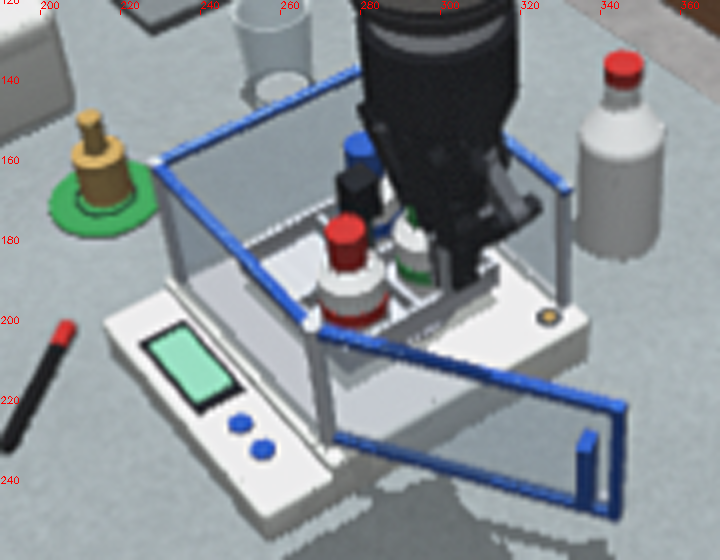

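View pics/t35.png

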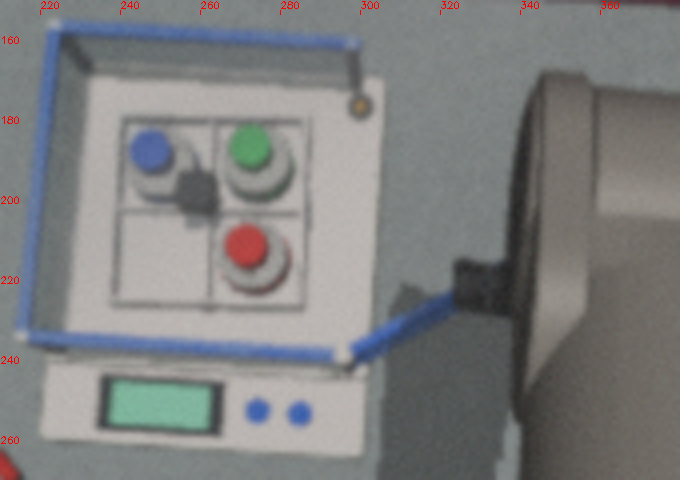

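```bash
python3 - <<'E'
from h import *
ob=r.get_obs();print(ob['joints'].round(3))
for p in((303.7,192.5),(325,171),(322,176)):
    o,v=ray('side',p);t=(.469-o[0])/v[0];print(o+t*v)
print(proj('side',[[.469,-.076,.2486]]))
for d in(0,.18,.205):
  for z in(.055,.13,.16):print(d,z,proj('side',[[.447+d*.502-.02*.865*(d==.18),.0495-d*.865-.02*.502*(d==.18),z]]).round(1).tolist())
E
```

```text
[-0.297  0.092  0.342  1.981 -0.039  1.073  1.63 ]
[ 0.469      -0.07872513  0.27151548]
[ 0.469      -0.15178252  0.38115894]
[ 0.469      -0.14259082  0.36246199]
[[303.43121599 199.35349203]]
0 0.055 [[271.8, 228.8]]
0 0.13 [[268.7, 209.6]]
0 0.16 [[267.4, 201.3]]
0.18 0.055 [[332.8, 252.7]]
0.18 0.13 [[332.9, 233.6]]
0.18 0.16 [[333.0, 225.3]]
0.205 0.055 [[344.6, 249.4]]
0.205 0.13 [[345.4, 230.3]]
0.205 0.16 [[345.8, 222.0]]
```

```bash
python3 -m jog '[0,0,0.045,0,0,0,0,0,0,0.09,0,0,0,0,0,0,0.135,0,0,0,0,0,0,0.18,0,0,0,0,0,0,0.225,0,0,0,0,0,0,0.27,0,0,0,0,0,0,0.315,0,0,0,0,0,0,0.36,0,0,0,0,0,0,0.405,0,0,0,0,0,0,0.45,0,0,0,0,0,0,0.45,0,0,0,0]'
python3 - <<'E'
from h import *
ob=r.get_obs();print(ob['joints'].round(3))
move((.470,-.10,.2486),yaw=-1.045)
E
```

```text
clock: 51.25
tcp_pos: [0.4706, -0.0686, 0.2482]
orientation: [-2.042, -2.385, -0.005]
contact_force: [-0.5, -0.6, -0.6]
grip_width: -0.0
[-0.385  0.092  0.435  1.986 -0.048  1.072  0.226]
tcp [ 0.4706 -0.0686  0.2482] w [-3.000e-04 -1.200e-03  3.819e-01] s [-0.1545 -0.0269 -0.0025]
```

```bash
python3 -m jog '[0,0,0.045,0,0,0,0,0,0,0.09,-0.05,-0.01,0,0,0,0,0.135,-0.1,-0.02,0,0,0,0,0.18,-0.15,-0.027,0,0,0,0,0.225,-0.15,-0.027,0,0,0,0,0.27,-0.15,-0.027,0,0,0,0,0.315,-0.15,-0.027,0,0,0,0,0.36,-0.15,-0.027,0,0,0,0,0.382,-0.15,-0.027,0,0,0,0,0.382,-0.15,-0.027,0,0]'
python3 - <<'E'
from h import *
ob=r.get_obs();print(ob['joints'].round(3),R.from_rotvec(ob['orientation']).as_matrix().round(3).tolist())
move((.4715,-.092,.088),yaw=-1.045)
snap('top','t36',(260,150,420,270),4)
E
```

```text
clock: 52.25
tcp_pos: [0.4701, -0.0981, 0.2479]
orientation: [-3.029, -0.822, -0.002]
contact_force: [-1.2, 0.4, 0.3]
grip_width: -0.0004
[-0.426  0.104  0.552  1.982 -0.066  1.072 -0.886] [[0.863, 0.506, 0.0], [0.506, -0.863, 0.004], [0.002, -0.003, -1.0]]
tcp [ 0.4701 -0.0981  0.2479] w [-0.0009 -0.0007  0.0014] s [ 0.0196 -0.0203  0.7996]
```

View pics/t36.png

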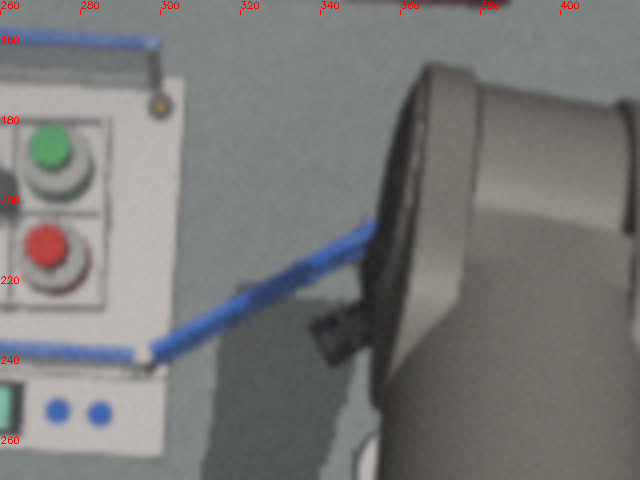

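```bash
python3 -m jog '[0,0,0.001,0.02,-0.02,0.15,0,0,0,0.001,0.02,-0.02,0.3,0,0,0,0.001,0.02,-0.02,0.45,0,0,0,0.001,0.02,-0.02,0.6,0,0,0,0.001,0.02,-0.02,0.72,0,0,0,0.001,0.02,-0.02,0.8,0,0,0,0.001,0.02,-0.02,0.8,0]'
python3 - <<'E'
from h import *
print(r.get_obs()['tcp_pos'],r.get_obs()['contact_force'])
snap('side','s37',(240,130,400,270),5)
E
```

```text
clock: 53.0
tcp_pos: [0.47, -0.0916, 0.086]
orientation: [-3.027, -0.825, 0.005]
contact_force: [-1.0, -0.1, 0.1]
grip_width: 0.0002
[ 0.46995151 -0.09157091  0.08599043] [-1.03632343 -0.06246556  0.10846061]
```

View pics/s37.png

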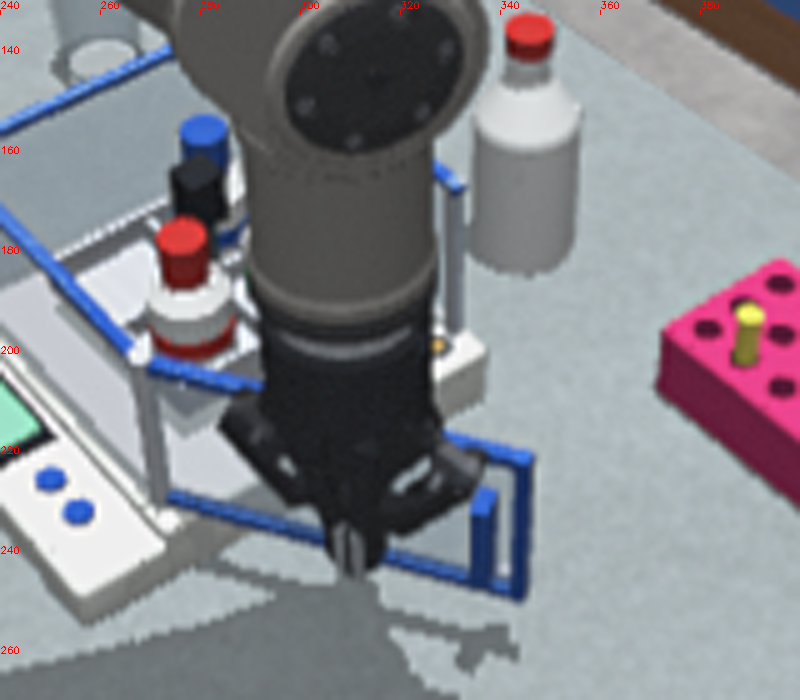

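```bash
cat >> h.py <<'E'
H=np.array([.447,.0495])
def doorrow(phi,d,L=.135,z=.088):
    o=r.get_obs();R0=R.from_rotvec(o['orientation'])
    c=H+L*np.array([np.cos(phi),np.sin(phi)])+d*np.array([np.sin(phi),-np.cos(phi)])
    y=np.array([np.cos(phi),np.sin(phi),0]);zz=np.array([0,0,-1.]);x=np.cross(y,zz)
    # keep tool x inward
    Rt=R.from_matrix(np.c_[x,y,zz])
    w=(R0.inv()*Rt).as_rotvec()/np.pi;s=R0.inv().apply(np.r_[c,z]-o['tcp_pos'])/.2
    print(round(phi,3),d,w.round(4),s.round(3))
E
python3 - <<'E'
from h import *
for phi,d in((-1.045,.035),(-1.045,.02),(-1.045,.014),(-1,.014),(-.95,.014),(-.9,.014),(-.85,.014),(-.8,.014)):doorrow(phi,d)
E
```

```text
-1.045 0.035 [-0.0012 -0.0001  0.0018] [ 0.076  0.004 -0.004]
-1.045 0.02 [-0.0012 -0.0001  0.0018] [ 0.151  0.004 -0.004]
-1.045 0.014 [-0.0012 -0.0001  0.0018] [ 0.181  0.005 -0.004]
-1 0.014 [-0.0012 -0.0001 -0.0126] [ 0.212  0.007 -0.004]
-0.95 0.014 [-0.0012 -0.0001 -0.0285] [ 0.245  0.008 -0.004]
-0.9 0.014 [-0.0012 -0.0001 -0.0444] [ 0.279  0.008 -0.004]
-0.85 0.014 [-0.0012 -0.0002 -0.0603] [ 0.313  0.006 -0.004]
-0.8 0.014 [-0.0012 -0.0002 -0.0762] [ 0.347  0.002 -0.004]
```

```bash
python3 -m jog '[0,0,0.002,0.04,0.004,0,0,0,0,0.002,0.08,0.004,0,0,0,0,0.002,0.12,0.004,0,0,0,0,0.002,0.15,0.004,0,0,0,0,0.002,0.18,0.005,0,0,0,0,-0.012,0.212,0.007,0,0,0,0,-0.028,0.245,0.008,0,0,0,0,-0.044,0.279,0.008,0,0,0,0,-0.06,0.313,0.006,0,0,0,0,-0.076,0.347,0.002,0,0,0,0,-0.076,0.347,0.002,0,0]'
python3 - <<'E'
from h import *
print(r.get_obs()['tcp_pos'],r.get_obs()['contact_force'])
snap('side','s38',(240,130,400,270),5)
for phi,d in((-.75,.014),(-.7,.014),(-.65,.014),(-.6,.014),(-.55,.014),(-.5,.014),(-.45,.014),(-.4,.014),(-.35,.014)):doorrow(phi,d)
E
```

```text
clock: 54.15
tcp_pos: [0.5319, -0.0563, 0.0873]
orientation: [-2.907, -1.181, -0.0]
contact_force: [-0.4, 0.2, 0.7]
grip_width: -0.0001
[ 0.53187016 -0.05631805  0.0873499 ] [-0.43581572  0.23024538  0.68076519]
-0.75 0.014 [-0.0012 -0.0004 -0.0163] [ 0.032  0.003 -0.003]
-0.7 0.014 [-0.0012 -0.0004 -0.0322] [ 0.065  0.004 -0.003]
-0.65 0.014 [-0.0012 -0.0005 -0.0481] [ 0.099  0.003 -0.003]
-0.6 0.014 [-0.0011 -0.0005 -0.064 ] [ 0.133  0.    -0.003]
-0.55 0.014 [-0.0011 -0.0005 -0.0799] [ 0.167 -0.004 -0.003]
-0.5 0.014 [-0.0011 -0.0006 -0.0958] [ 0.2   -0.01  -0.003]
-0.45 0.014 [-0.0011 -0.0006 -0.1118] [ 0.233 -0.017 -0.003]
-0.4 0.014 [-0.0011 -0.0006 -0.1277] [ 0.266 -0.026 -0.003]
-0.35 0.014 [-0.0011 -0.0007 -0.1436] [ 0.298 -0.037 -0.003]
```

View pics/s38.png

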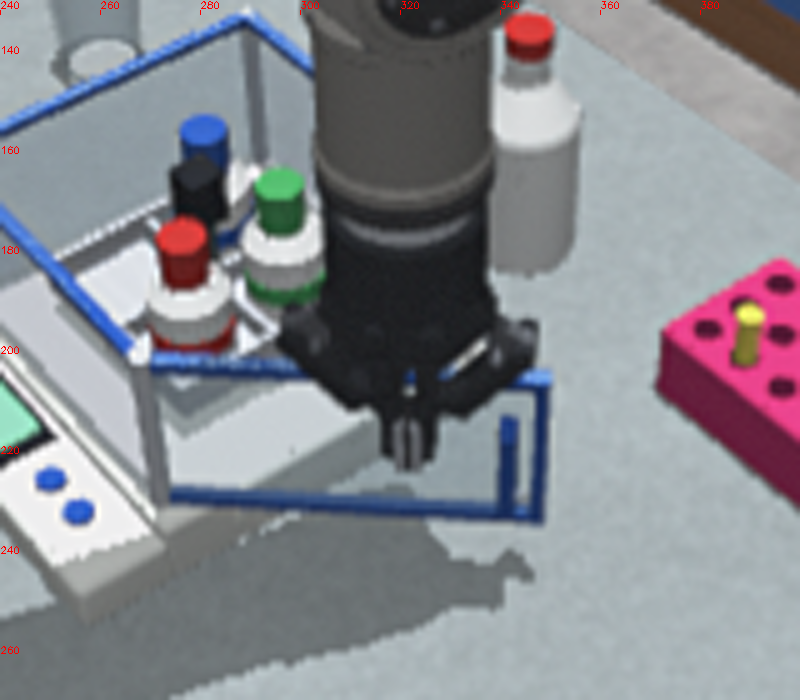

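```bash
python3 -m jog '[0,0,-0.016,0.032,0.003,0,0,0,0,-0.032,0.065,0.004,0,0,0,0,-0.048,0.099,0.003,0,0,0,0,-0.064,0.133,0,0,0,0,0,-0.08,0.167,-0.004,0,0,0,0,-0.096,0.2,-0.01,0,0,0,0,-0.112,0.233,-0.017,0,0,0,0,-0.128,0.266,-0.026,0,0,0,0,-0.144,0.298,-0.037,0,0,0,0,-0.144,0.298,-0.037,0,0]'
python3 - <<'E'
from h import *
print(r.get_obs()['tcp_pos'],r.get_obs()['contact_force'],r.get_obs()['joints'].round(2))
snap('side','s39',(240,110,400,250),5)
for phi,d in((-.3,.014),(-.25,.014),(-.2,.014),(-.17,.014),(-.14,.014)):doorrow(phi,d)
E
```

```text
clock: 55.2
tcp_pos: [0.5691, -0.0093, 0.0873]
orientation: [-2.57, -1.8, -0.001]
contact_force: [-0.6, -0.1, 1.1]
grip_width: 0.0
[ 0.56905658 -0.00932781  0.08733933] [-0.61017137 -0.06736958  1.05120167] [-0.31  0.46  0.28  1.93 -0.18  0.78 -0.28]
-0.3 0.014 [-0.001  -0.0009 -0.016 ] [ 0.034  0.004 -0.003]
-0.25 0.014 [-0.0009 -0.0009 -0.0319] [ 0.068  0.005 -0.003]
-0.2 0.014 [-0.0009 -0.0009 -0.0478] [ 0.102  0.004 -0.003]
-0.17 0.014 [-0.0009 -0.0009 -0.0574] [ 0.122  0.003 -0.003]
-0.14 0.014 [-0.0009 -0.0009 -0.0669] [ 0.143  0.001 -0.003]
```

View pics/s39.png

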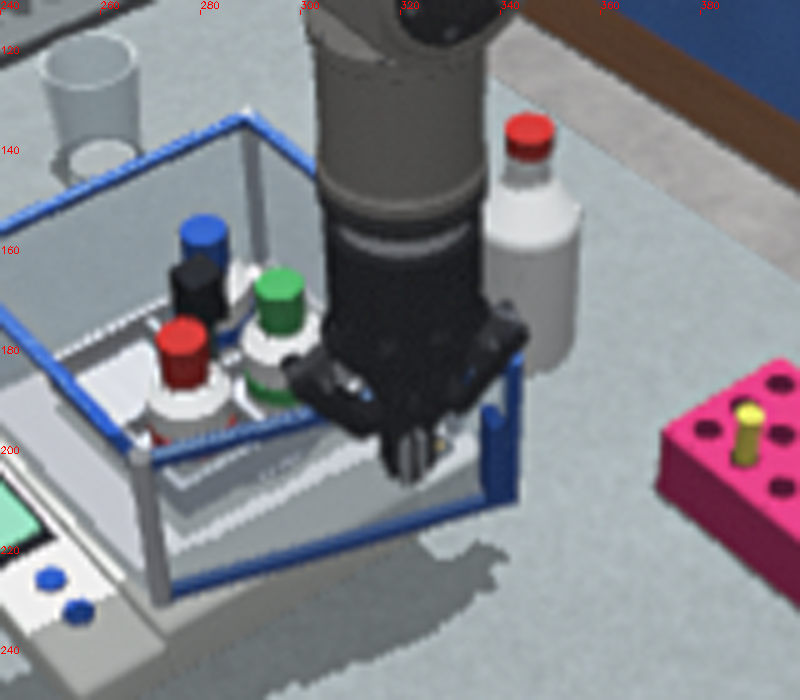

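```bash
python3 -m jog '[0,0,-0.016,0.034,0.004,-0.03,0,0,0,-0.032,0.068,0.005,-0.06,0,0,0,-0.048,0.102,0.004,-0.06,0,0,0,-0.057,0.122,0.003,-0.06,0,0,0,-0.067,0.143,0.001,-0.06,0,0,0,-0.067,0.143,0.001,-0.06,0]'
python3 - <<'E'
from h import *
print(r.get_obs()['tcp_pos'],r.get_obs()['contact_force'])
snap('side','s40',(240,110,400,250),5)
for phi,d in((-.12,.014),(-.1,.014),(-.08,.014),(-.06,.014),(-.04,.014),(-.025,.014),(-.025,.008)):doorrow(phi,d,z=.1)
E
```

```text
clock: 55.85
tcp_pos: [0.5789, 0.0177, 0.0995]
orientation: [-2.366, -2.06, -0.002]
contact_force: [0.3, 0.5, -0.7]
grip_width: -0.0002
[0.57893181 0.01771349 0.0994896 ] [ 0.3414813   0.49606598 -0.65223147]
-0.12 0.014 [-0.0008 -0.0011 -0.0061] [ 0.011  0.001 -0.003]
-0.1 0.014 [-0.0008 -0.0011 -0.0125] [ 0.025  0.002 -0.003]
-0.08 0.014 [-0.0008 -0.0011 -0.0189] [ 0.039  0.003 -0.003]
-0.06 0.014 [-0.0008 -0.0011 -0.0252] [ 0.052  0.004 -0.003]
-0.04 0.014 [-0.0008 -0.0011 -0.0316] [ 0.066  0.004 -0.003]
-0.025 0.014 [-0.0008 -0.0011 -0.0364] [ 0.076  0.004 -0.003]
-0.025 0.008 [-0.0008 -0.0011 -0.0364] [ 0.106  0.    -0.003]
```

View pics/s40.png

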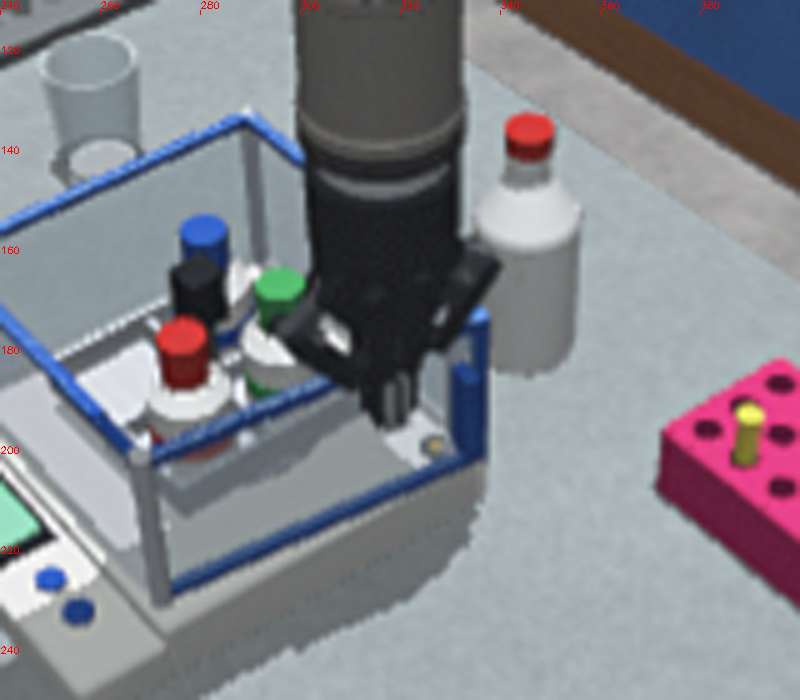

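```bash
python3 -m jog '[0,0,-0.006,0.012,0.001,0,0,0,0,-0.012,0.025,0.002,0,0,0,0,-0.012,0.025,0.002,0,0]'
python3 -m jog '[0,0,-0.003,0.007,0,0,0,0,0,-0.006,0.014,0.001,0,0,0,0,-0.006,0.014,0.001,0,0]'
python3 -m jog '[0,0,-0.003,0.007,0,0,0,0,0,-0.006,0.014,0.001,0,0,0,0,-0.006,0.014,0.001,0,0]'
python3 - <<'E'
from h import *
doorrow(-.025,.014,z=.1);doorrow(-.025,.008,z=.1)
snap('side','s41',(240,110,400,250),5)
E
```

```text
clock: 56.2
tcp_pos: [0.5797, 0.0221, 0.0993]
orientation: [-2.327, -2.104, -0.001]
contact_force: [-0.8, -1.7, 0.3]
grip_width: -0.0001
clock: 56.5
tcp_pos: [0.5801, 0.0237, 0.0994]
orientation: [-2.309, -2.125, 0.0]
contact_force: [-0.8, -4.7, 0.3]
grip_width: -0.0003
clock: 56.8
tcp_pos: [0.5808, 0.0273, 0.0994]
orientation: [-2.287, -2.148, -0.001]
contact_force: [0.4, -1.6, -0.3]
grip_width: -0.0001
-0.025 0.014 [-0.0008 -0.001  -0.012 ] [ 0.024  0.003 -0.003]
-0.025 0.008 [-0.0008 -0.001  -0.012 ] [ 0.054  0.002 -0.003]
```

View pics/s41.png

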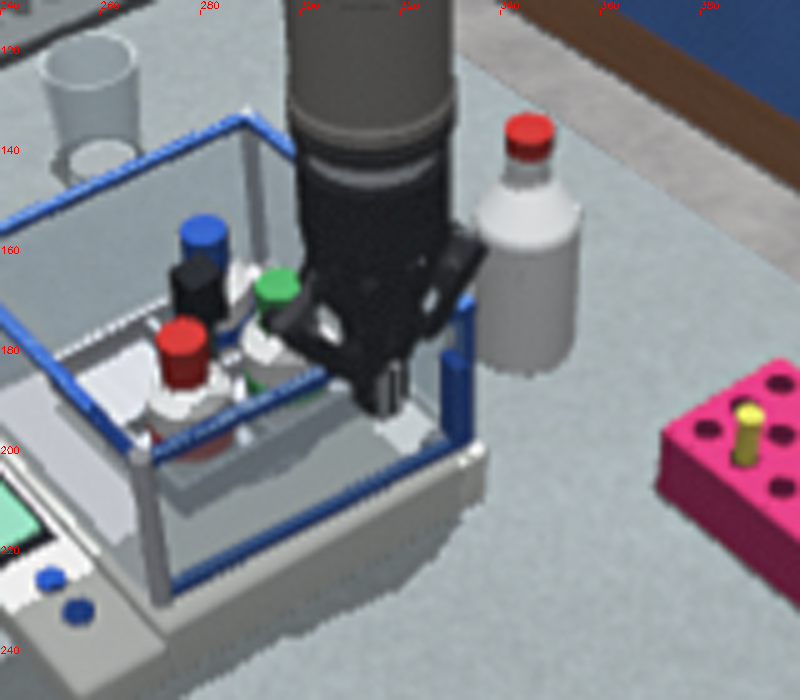

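```bash
python3 -m jog '[0,0,-0.003,0.006,0,0,0,0,0,-0.005,0.012,0.001,0,0,0,0,-0.005,0.012,0.001,0,0]'
python3 -m jog '[0,0,-0.003,0.006,0,0,0,0,0,-0.005,0.012,0.001,0,0,0,0,-0.005,0.012,0.001,0,0]'
python3 -m jog '[0,0,0,0.006,0,0,0,0,0,0,0.012,0.001,0,0,0,0,0,0.012,0.001,0,0]'
```

```text
clock: 57.15
tcp_pos: [0.5811, 0.0311, 0.0993]
orientation: [-2.268, -2.167, -0.002]
contact_force: [0.5, 0.6, 1.0]
grip_width: -0.0001
clock: 57.45
tcp_pos: [0.5811, 0.0331, 0.0993]
orientation: [-2.251, -2.185, -0.001]
contact_force: [-1.2, -1.9, 0.2]
grip_width: -0.0002
clock: 57.75
tcp_pos: [0.5811, 0.0331, 0.0993]
orientation: [-2.254, -2.184, 0.003]
contact_force: [-1.3, -6.2, 3.1]
grip_width: 0.0002
```

```bash
python3 -m jog '[0,0,0,0.01,0,0,0,0,0,0,0.02,0,0,0,0,0,0,0.02,0,0,0]'
python3 -m jog '[0,0,0,-0.02,0,0,0,0,0,0,-0.1,0,0,0,0,0,0,-0.2,0,0,0,0,0,0,-0.3,0,0,0,0,0,0,-0.3,0,0,0]'
python3 - <<'E'
from h import *
o=r.get_obs();print(o['tcp_pos'])
snap('side','s42',(190,110,370,260),4)
snap('top','t42',(210,150,380,270),4)
E
```

```text
clock: 58.05
tcp_pos: [0.581, 0.033, 0.0994]
orientation: [-2.259, -2.182, 0.007]
contact_force: [-0.8, -9.7, 2.1]
grip_width: 0.0002
clock: 58.55
tcp_pos: [0.5787, -0.0309, 0.0997]
orientation: [2.265, 2.177, -0.008]
contact_force: [0.2, -0.8, -0.5]
grip_width: 0.0003
[ 0.57868456 -0.03089024  0.099693  ]
```

View pics/s42.png

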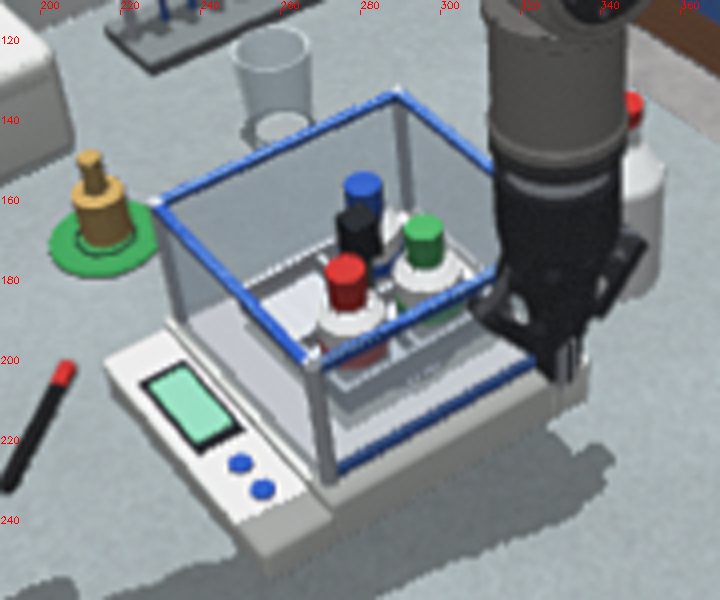

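View pics/t42.png

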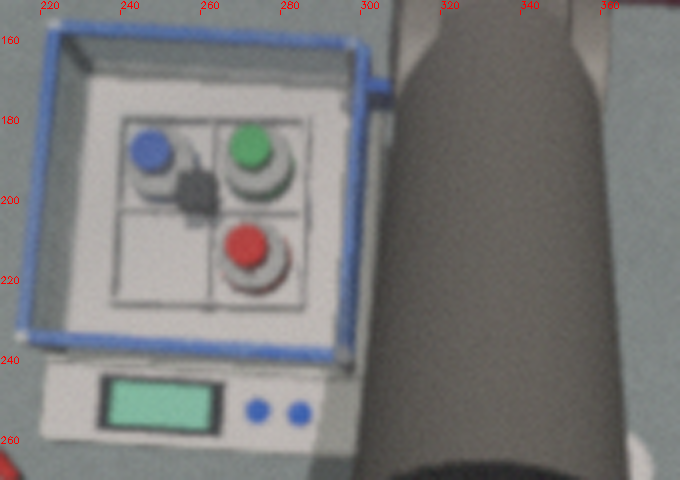

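```bash
python3 -m jog '[0,0,0,-0.15,0,-0.1,0,0,0,0,-0.35,0,-0.3,0,0,0,0,-0.55,0,-0.5,0,0,0,0,-0.75,0,-0.65,0,0,0,0,-0.85,0,-0.65,0,0,0,0,-0.85,0,-0.65,0,0,0,0,-0.85,0,-0.65,0,0,0,0,-0.85,0,-0.65,0]'
python3 - <<'E'
from h import *
snap('side','s43',(190,110,370,260),4)
snap('top','t43',(210,150,330,250),6)
crop('s43_full','s43z',(290,130,350,230),7)
E
```

```text
clock: 59.45
tcp_pos: [0.5736, -0.194, 0.229]
orientation: [-2.255, -2.183, 0.006]
contact_force: [0.1, 0.2, -0.2]
grip_width: 0.0001
```

View pics/s43.png

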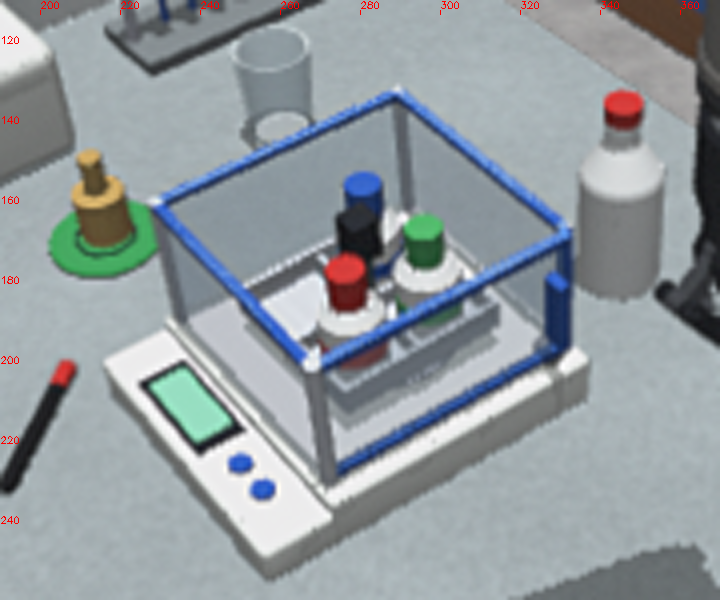

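View pics/t43.png

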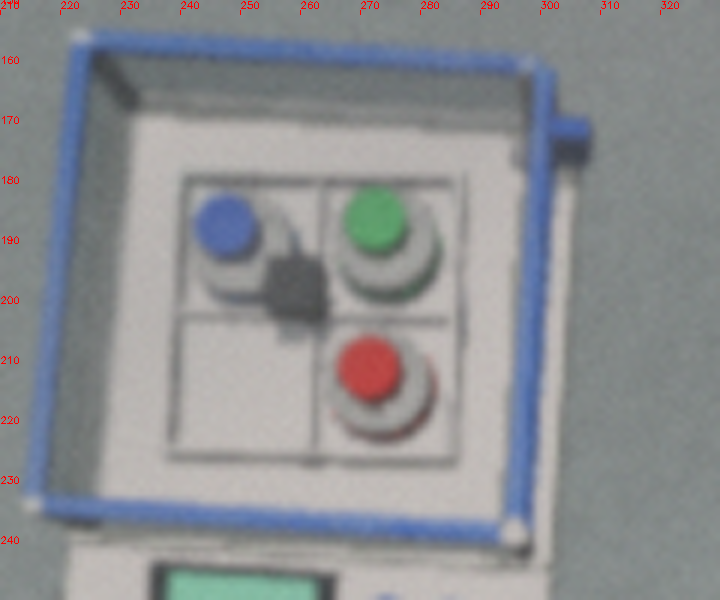

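```bash
python3 - <<'E'
from h import *
im=cv2.imread('pics/t43_full.png').astype(int)
b=im[...,0]-(im[...,1]+im[...,2])//2
def fit(c0,c1,rows):
    P=[]
    for y in rows:
        w=np.clip(b[y,c0:c1]-25,0,None).astype(float)
        if w.sum()>40:P.append(atz('top',((w*np.arange(c0,c1)).sum()/w.sum(),y),.157)[:2])
    P=np.array(P);k=np.polyfit(P[:,0],P[:,1],1);return np.arctan(k[0]),len(P),np.polyval(k,.55), np.std(P[:,1]-np.polyval(k,P[:,0]))
print('left',fit(212,230,range(165,228)))
print('door',fit(290,306,range(180,230)), fit(290,303,range(163,230)))
# reference: same on start image end posts: front/back walls direction
o,n=[],0
def fitv(r0,r1,cols):
    P=[]
    for x in cols:
        w=np.clip(b[r0:r1,x]-25,0,None).astype(float)
        if w.sum()>40:P.append(atz('top',(x,(w*np.arange(r0,r1)).sum()/w.sum()),.157)[:2])
    P=np.array(P);k=np.polyfit(P[:,1],P[:,0],1);return -np.arctan(k[0]),len(P)
print('back',fitv(150,168,range(230,292)),'front',fitv(228,244,range(222,288)))
E
```

```text
left (np.float64(-0.03256987459726344), 63, np.float64(0.2527172590032226), np.float64(0.0002114208187034358))
door (np.float64(-0.030796565042546402), 50, np.float64(0.04509475241647268), np.float64(0.00019717868176697475)) (np.float64(-0.027884545998098205), 67, np.float64(0.04518501598978282), np.float64(0.0004392375218002908))
back (np.float64(-0.03243095117832666), 62) front (np.float64(-0.036214307597765616), 66)
```

```bash
python3 - <<'E'
from h import *
o=r.get_obs();print(o['clock'],abs(o['qvel']).max())
# weight check
print('weight stem top side', atz('side',(190+91/4,110+156/4),.086),'pad',atz('side',(215.9,168.6),.006))
print(r.hand_in())
E
```

```text
59.55 0.009309188734944235
weight stem top side [0.47986706 0.42364716 0.086     ] pad [0.47419977 0.42508596 0.006     ]
the job is handed in; nothing more can be done
None
```

I finished the job and handed it in at about 60 s of the 208 s. The hand-in gives no verdict, so everything below comes from my own checks.

- **Check weight:** it stands upright on its green pad, about 6 mm from the middle (limit 25 mm).
- **Tray:** it sits level on the pan, about 3 mm from the middle (limit 15 mm). It was empty when I set it down.
- **Bottles:** blue, green and red stand upright, one to a compartment. There was no orange bottle on the bench, and I left the purple look-alikes alone. None of the bottles had moved when I looked just before each grasp.
- **Pan:** I lowered each load gently, with only about 1 N of contact when I let go, so the pan stayed well clear of its stop.
- **Door:** I pushed it slowly through the catch, which resisted with about 5 N and then let go. It was against its stop at about 10 N. In the last picture it lies within about 0.005 rad of the side wall's direction, under the 0.02 rad limit.
- **Rest of the bench:** nothing I could see had been disturbed, and the arm was clear and still at hand-in.

One check disagreed: in the side camera the fingertips looked about 2 cm higher than the reported tool position. I could not explain this, so I relied on contact forces and looked again at each grasp. No grasp or placing failed.

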